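Put the vegetable chopper back in order

ROBOT

A 7-joint arm with a two-finger parallel gripper is mounted at the origin on the work surface; the furniture and walls round the work are solid. World frame = base frame: x ahead of the robot, y to its left, z up, the work surface at z = 0. Lengths are in m, angles in rad, forces in N, time in s.
With the tool pointing down it reaches from about 0.425 to 0.825 m from the base axis. Payload 3.6 kg.
Tool frame: the origin (TCP) lies midway between the tips of the shut fingers; the grasp point (between the pads) lies 19 mm behind it; z points along the fingers, y is the line along which they close (so a half turn about z gives the same grasp; the last joint's range is limited). The gripper opens to 85 mm and grips with 20 to 120 N. Pads are 22 mm wide; open, the fingers measure 114 mm over their backs; the gripper's body (76 mm by 85 mm) begins 54 mm behind the grasp point. The pads swing forward as they close: fully open they stand 13 mm farther back than shut.
Start: joints at [-1.155, 0.615, -0.013, 1.423, 0.008, 1.103, -0.04], TCP at [0.278, 0.588, 0.231] pointing down, gripper open.
Joint ranges: [-3.12, 3.12], [-0.3, 2.06], [-1.34, 1.32], [0.26, 2.42], [-1.36, 4.5], [0.01, 1.98], [-2.84, 2.84]. Speed limits (rad/s): [2.79, 2.79, 3.14, 3.14, 3.14, 3.14, 3.14].

INTERFACE

Orientations are given as a 3x3 rotation matrix whose columns are the frame's x, y, z axes.
In Python, from workcell import * gives the robot as it stands.
- The arm moves only by the tool play_rows, never from a script. Its arguments are lists of equal length, an entry for each row: "offset": the shift along the tool's x, y, z normalised to -1 to 1, where 1 is 10 cm, a list of three; "yaw": the turn about the tool's z normalised to -1 to 1, where 1 is 90 degrees; "gripper": the opening, from 0 (shut) to 1 (fully open). A call has 1 to 20 rows; each row is the pose to reach, as a shift and turn from the pose commanded when the call began, along the tool's axes at that moment; what a row does not reach only later rows make up. A row lasts 1/10 s, in which the tool goes at most 50 mm and 8.59 degrees, less where a joint would pass 70% of its speed; a pose out of reach is approached as far as the arm can. A call with a number of a shift or a turn outside -1 to 1 is refused whole. A call with a gripper value outside its range is refused whole. The fingers move at their own pace and stop on an object; "newtons" is the grip in N (left out, the last holds). Time passes only in rows, so rows that repeat a pose let the fingers close. It gives the time, the measured TCP pose, the force, the opening and the grip force at its end, in the units of the state.
- read_state(): the state, without advancing time (a new reading comes with each control period).
- get_image(name): name is "scene" or "side" or "wrist"; returns a dict with "color" (384x512x3 uint8, red, green, blue), "mtx" (3x3 intrinsics, pixels), "k1" (the pictures are not rectified: a ray, as slopes to the right and down, at radius r is drawn at 1 + k1 r^2 times it, then the intrinsics apply), "R" (3x3) and "t" (3): a world point X has camera coordinates R X + t. Camera axes: x right, y down, z forward; pixel columns grow to the right and rows downward; lengths in m; the calibration is good to about 2 mm. A picture is of the moment at which its call begins. There is no depth.
- finish_job(): hands the job in; it is judged then, once.
Trained networks look in a picture, given as the dict that the camera call returned (one of the last four; its "shot" number tells which), for a name from the list of things; names that differ only in an ending like _2 or _b are one class to them, and where a whole thing is asked for, a point or a joint stands for the part that bears it (a point fixed in the world has none). Each returns a list of dicts, best first, with "p" (0 to 1); they miss things now and then, are a little off and sometimes report something else, mostly with a low value. They report only what shows in the picture. A call takes as long as a camera call. They do not tell look-alikes from the thing itself.
- silhouettes(picture, name): "pixels" (384x512 bool, what is visible of it) and "xy" ([column, row] in pixels, amid what is visible of it).
The state is a dict: "t": time; "joint_pos": joint angles; "joint_velocities": joint speeds; "joint_efforts": joint torques, N m; "tool_pos": TCP position; "tool_rot": TCP orientation; "ft_force": force on the tool from outside, world axes, zero at the start; "torque": the same for the moment, N m; "width": opening from 0.0 (shut) to 1.0 (fully open); "finger_force": force on a finger pad.
Only numpy, scipy, OpenCV 4.12 (cv2) and the standard library are available. Lean on these libraries where they do the work, as an engineer would, in place of code of your own. Each camera call takes 0.05 s, during which the arm holds its last target. There are 200 camera calls.

TASK

The chopper's blade grid was put in the wrong way round after the wash, so its press lid will not shut: lean the lid right back, lift the grid out, turn it half round and seat it flush again, then bring the sprung lid down slowly until it is fully shut, without ever letting it snap. Also put every blade plate that stands in the drainer away, edgewise and fully down, one to a slot in the plate holder. Leave the other things on the table where they are.

Things in the scene. Friction and masses are not known exactly. Their poses are not given: they have to be found in the camera images.
- chopper: Vegetable chopper (all sizes in mm), fixed: clear bin, grey collar 160 (x) x 130 (y), rim 70 above the table. Origin: middle of its underside; x towards the lid hinge at its far end, z up. The opening in the collar is 128 (x) x 108 (y), centred, flaring by 4 over its top 8, with a ledge 20 below the rim for the grid. Under the white lid are two press blocks with a groove between them for the grid's rib.
- seat (a point): Middle of the chopper's ledge, 50 above the table, where the middle of the grid's underside belongs; axes as chopper.
- lid_hinge (a point): Middle of the lid's hinge line (along the chopper's y), 74 from the chopper's centre on +x, 72 above the table. The lid is a shell 158 (x) x 130 x 34 high. It starts ajar because the grid's rib, on the wrong side, props up a press block; with the grid right the rib enters the groove.
- lid_shell (a joint): Lid angle, rad: 0 fully shut (level, on the collar), grows as it swings up and back; stop at 1.95. Hinge spring and weight pull it shut with up to about 0.2 N m. Leaned back beyond 1.8 it stays open by itself; let go anywhere short of that it snaps shut. It starts ajar at about 0.27.
- lid_tab (a point): Centre of the finger tab at the middle of the lid's free edge: round-ended, 16 wide (along the hinge line), 28 high, standing out 36 from the edge; the point is 22 out. With the lid shut it is 176 before the hinge line (-x of the chopper) and 10 above it. It can be pinched by its sides from above through the whole swing, turning between the fingers.
- grid: Blade grid, loose insert, 0.16 kg: black frame 124 (x) x 104 (y) x 20 high, coarse blades one side of a crossways rib, fine on the other. 2 play all round in the collar, top flush with the rim; lowest 7 narrower by 3 a side. Origin: middle of its underside, z up, +x towards the rib. Starts seated with x against the chopper's x; right is along it (rib on the hinge side).
- rib (a point): On the grid's rib, the part to grip: 12 thick (x), 70 long (y), 20 off the grid's middle towards +x, its top 42 above the grid's underside (22 above frame and rim). The point is in the rib's middle, 10 below its top.
- holder: Plate holder, loose, plain wood, 206 (x) x 112 (y) x 54 high, 0.9 kg, four slots, one plate each. Origin: middle of its underside. Slots run along y, 102 long, centred at x = -69, -23, 23 and 69; 7 wide, flaring to 20 at the mouth over the top 12; slot floor 8 above the underside, so a plate fully down has its lower edge 8 above it.
- drainer: Wire drainer on a white drip tray 216 (x) x 110 (y), fixed: pairs of wire hoops, 54 high, hold a plate upright between them at x = -69, -23, 23 and 69 from the middle. Origin: middle of its underside; the sheets stand square to x.
- plate_1: Spare blade plate with large round holes (coarse grater). May be absent. Steel sheet 3 thick (x), 90 wide (y); black grip bar along its top, 12 thick (x), 64 long (y), 66 to 88 above the lower edge; 88 high in all, 0.09 kg. Origin: middle of the lower edge; z up the plate, x square to the sheet. Starts upright in the drainer, lower edge 4 above the table.
- plate_2: Spare blade plate with many small round holes (fine grater). May be absent. Steel sheet 3 thick (x), 90 wide (y); black grip bar along its top, 12 thick (x), 64 long (y), 66 to 88 above the lower edge; 88 high in all, 0.09 kg. Origin: middle of the lower edge; z up the plate, x square to the sheet. Starts upright in the drainer, lower edge 4 above the table.
- plate_3: Spare blade plate with one long cutting slot (slicer). May be absent. Steel sheet 3 thick (x), 90 wide (y); black grip bar along its top, 12 thick (x), 64 long (y), 66 to 88 above the lower edge; 88 high in all, 0.09 kg. Origin: middle of the lower edge; z up the plate, x square to the sheet. Starts upright in the drainer, lower edge 4 above the table.
- plate_4: Spare blade plate with medium round holes. May be absent. Steel sheet 3 thick (x), 90 wide (y); black grip bar along its top, 12 thick (x), 64 long (y), 66 to 88 above the lower edge; 88 high in all, 0.09 kg. Origin: middle of the lower edge; z up the plate, x square to the sheet. Starts upright in the drainer, lower edge 4 above the table.
- pepper_mill: Bystander: wooden pepper mill, 170 high, 58 across, loose. Origin: middle of its foot.
- spice_jar: Bystander: spice jar with a red cap, 106 high, 45 across, loose. Origin: middle of its foot.
- tin: Bystander: food tin, 72 high, 58 across, loose. Origin: middle of its foot.
Not all that is in view belongs to the job. What is shaped like the plate_4 but blue is not meant.

How it is judged:
On the way, in this order (a step that is already met when the one before it is completed fails the run):
1. the press lid is leaned right back (value of joint lid_shell above 1.8 rad), for 0.3 s.
2. the grid is lifted clear of the collar (z of grid in the frame of seat above 0.022 m), for 0.1 s.
3. the grid is seated flush, turned half round (x of rib in the frame of chopper above 0.013 m and horizontal distance between grid and seat below 0.006 m and z of grid in the frame of seat below 0.004 m and angle between grid's own z axis and vertical below 0.06 rad and linear speed of grid below 0.03 m/s and contact force between grid and the fingers below 0.1 N), for 0.2 s.
At the end, for the whole second after the job is handed in: Grid seated right way round (rib towards the hinge, within 6 mm of the seat, 4 mm of the ledge, level), lid shut (under 0.03 rad), every plate present upright in a holder slot, lower edge under 14 mm above the holder's underside, within 12 mm of the slot's middle; holder upright; all at rest (x of rib in the frame of chopper above 0.013 m and horizontal distance between grid and seat below 0.006 m and z of grid in the frame of seat below 0.004 m and angle between each of grid, holder's own z axis and vertical below 0.06 rad and linear speed of each of grid, plate_1, plate_2, plate_3, plate_4 below 0.03 m/s and value of joint lid_shell below 0.03 rad and z of each of plate_1, plate_2, plate_3, plate_4 in the frame of holder below 0.014 m and x of plate_1 in the frame of holder between -0.08 and 0.08 m and y of plate_1 in the frame of holder between -0.012 and 0.012 m and angle between each of plate_1, plate_2, plate_3, plate_4's own z axis and vertical below 0.2 rad and x of plate_2 in the frame of holder between -0.08 and 0.08 m and y of plate_2 in the frame of holder between -0.012 and 0.012 m and x of plate_3 in the frame of holder between -0.08 and 0.08 m and y of plate_3 in the frame of holder between -0.012 and 0.012 m and x of plate_4 in the frame of holder between -0.08 and 0.08 m and y of plate_4 in the frame of holder between -0.012 and 0.012 m); the robot touches nothing.
It fails at once if the lid snaps shut (closing faster than 3 rad/s) (velocity of joint lid_shell below -3 rad/s).
It fails at once if a bystander is shifted by more than 3 cm (distance of any of pepper_mill, spice_jar, tin from where it was at the start of the episode above 0.03 m).
Of plate_1, plate_2, plate_3, plate_4 only 2 to 4 are there at a start; the rules pass over those that are not, and their reading is None.
At some moment in a run one of holder may be knocked a few centimetres aside while the robot is not near it.
It also fails if it takes over 210 s, if anything falls off the work surface, if the arm or the gripper's body presses on something with over 40 N, if the wrist force passes 120 N, or if a joint passes its speed limit or range.

## Working session

There is one attempt and no reset: what is moved stays moved. The work goes in short steps, Python scripts to look and compute and a tool call to move; the robot and the scene stay as the last step left them, time stands still between calls to the robot, and variables do not carry over. Pictures are saved under pics/ and viewed, at most 14 in all, crops included, and the job is handed in when it is done.

Besides the shell and the picture viewer there is one more tool, called after "Emit:" in YAML: its name, and indented under it one key for each argument. play_rows: Moves the arm, as the interface text tells. Scaled input: -1 to 1 covers 10 cm each way for a shift and 90 degrees each way for a turn. Its arguments: {"type":"object","properties":{"offset":{"type":"array"},"yaw":{"type":"array"},"gripper":{"type":"array"},"newtons":{"type":"number"}},"required":["offset","yaw","gripper"]}

```bash
ls; mkdir -p pics; cat > h.py <<'E'
from workcell import *
import numpy as np, cv2
def save(p,n): cv2.imwrite('pics/'+n+'.png',p['color'][:,:,::-1])
E
python3 - <<'E'
from h import *
np.set_printoptions(precision=4,suppress=True)
s=read_state(); print(s['t'],s['tool_pos'],s['tool_rot'],s['width'])
ims=[]
for n in ['scene','side','wrist']:
    p=get_image(n); save(p,n+'0'); ims.append(p); print(n,p['mtx'],p['k1'],p['R'],p['t'],p['shot'])
    for o in ['chopper','lid_tab','grid','holder','drainer','plate_1','pepper_mill','spice_jar','tin']:
        print(n,o,[(round(d['p'],2),np.round(d['xy']),int(d['pixels'].sum())) for d in silhouettes(p,o)][:6])
print(read_state()['t'])
a=np.vstack([ims[0]['color'],ims[1]['color']])
E
```

```text
pics
0.0 [0.2775 0.5869 0.2301] [[-0.904   0.4275 -0.0011]
 [ 0.4275  0.904  -0.0024]
 [ 0.     -0.0026 -1.    ]] 1.0042027315119288
scene [[367.928    0.     253.8208]
 [  0.     367.928  192.2372]
 [  0.       0.       1.    ]] -0.0716863216039335 [[ 0.7706 -0.6373  0.0078]
 [-0.466  -0.5718 -0.6752]
 [ 0.4347  0.5166 -0.7376]] [-0.3256  0.3406  0.8503] 1
scene chopper [(0.85, array([278., 201.]), 3244)]
scene lid_tab [(0.7, array([279., 198.]), 2231)]
scene grid [(0.76, array([270., 222.]), 166)]
scene holder [(0.73, array([327., 312.]), 4490), (0.69, array([282., 273.]), 685)]
scene drainer [(0.67, array([193., 197.]), 830)]
scene plate_1 [(0.83, array([212., 159.]), 313), (0.75, array([196., 180.]), 342), (0.73, array([185., 190.]), 423), (0.68, array([315., 244.]), 565), (0.56, array([205., 170.]), 303)]
scene pepper_mill [(0.61, array([186., 130.]), 566), (0.39, array([279., 202.]), 3230), (0.39, array([183., 190.]), 370)]
scene spice_jar [(0.91, array([215., 199.]), 476)]
scene tin [(0.75, array([282., 272.]), 628)]
side [[373.7799   0.     253.0929]
 [  0.     373.7799 197.9
[... 484 characters left out ...]
5), (0.49, array([225., 180.]), 61), (0.4, array([262., 268.]), 3292), (0.23, array([269., 202.]), 1836)]
side pepper_mill []
side spice_jar [(0.71, array([229., 199.]), 364)]
side tin [(0.82, array([244., 236.]), 450)]
wrist [[344.5006   0.     260.5826]
 [  0.     344.5006 197.119 ]
 [  0.       0.       1.    ]] -0.06271847683532507 [[ 0.4268  0.9044 -0.0002]
 [ 0.8563 -0.404   0.3217]
 [ 0.2908 -0.1374 -0.9469]] [-0.6504 -0.0427  0.3806] 3
wrist chopper []
wrist lid_tab []
wrist grid []
wrist holder []
wrist drainer [(0.87, array([ 71., 314.]), 3014)]
wrist plate_1 [(0.73, array([ 72., 325.]), 126)]
wrist pepper_mill [(0.74, array([243., 354.]), 1841)]
wrist spice_jar []
wrist tin []
1.5
```

View images.

```bash
python3 - <<'E'
import cv2
for n in ['scene0','side0']:
    a=cv2.imread(f'pics/{n}.png')[90:390,120:420]
    cv2.imwrite(f'pics/{n}c.png',cv2.resize(a,(600,600),interpolation=cv2.INTER_CUBIC))
E
```

```text
(no output)
```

View pics/scene0c.png

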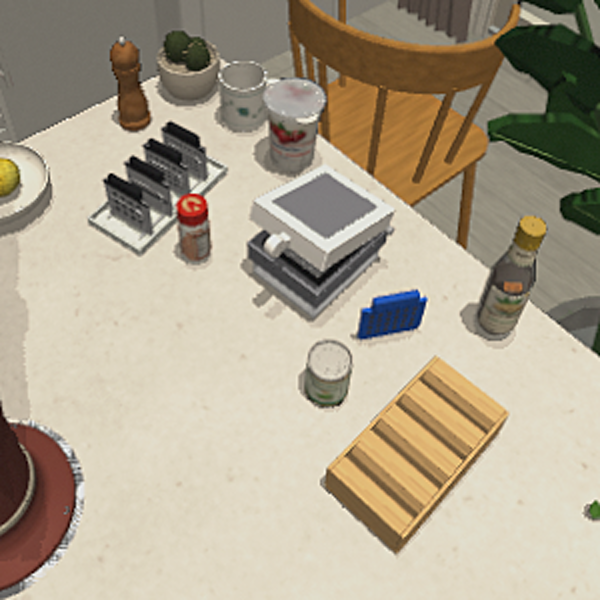

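View pics/side0c.png

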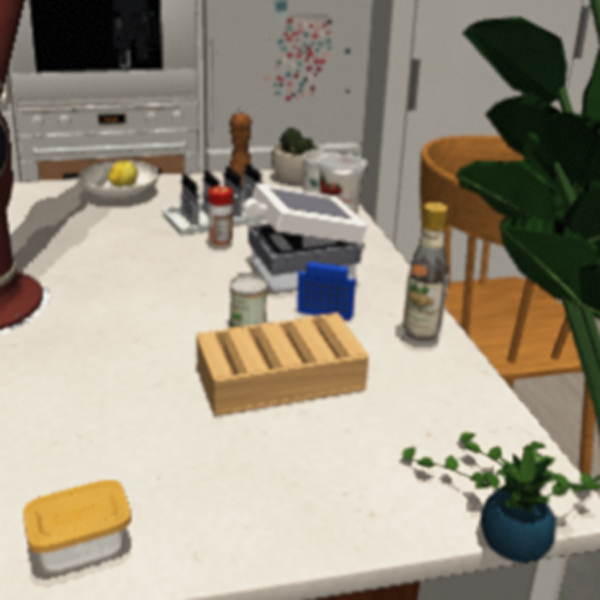

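```bash
cat >> h.py <<'E'
from scipy.optimize import minimize
from scipy.spatial.transform import Rotation as Rn
np.set_printoptions(precision=4,suppress=True)
S=3
def proj(p,X):
    X=np.atleast_2d(X); c=X@p['R'].T+p['t']; s=c[:,:2]/np.maximum(c[:,2:],.02)
    s=s*(1+p['k1']*(s**2).sum(1,keepdims=True)); return s*[p['mtx'][0,0],p['mtx'][1,1]]+p['mtx'][:2,2]
def ray(p,uv,z):
    d=(np.array(uv,float)-p['mtx'][:2,2])/p['mtx'][0,0]; s=d.copy()
    for _ in range(8): s=d/(1+p['k1']*(s@s))
    v=p['R'].T@np.append(s,1); o=-p['R'].T@p['t']; return o+v*(z-o[2])/v[2]
def box(x0,x1,y0,y1,z0,z1): return np.array([[x,y,z] for x in(x0,x1) for y in(y0,y1) for z in(z0,z1)])/1000
def T(q,X): c,s=np.cos(q[2]),np.sin(q[2]); return X@np.array([[c,s,0],[-s,c,0],[0,0,1]])+[q[0],q[1],0]
def render(p,parts):
    m=np.zeros((384*S,512*S),np.uint8)
    for X in parts:
        h=cv2.convexHull(proj(p,X).astype(np.float32))[:,0]
        cv2.fillConvexPoly(m,np.round(((h+.5)*S-.5)*16).astype(np.int32),1,cv2.LINE_8,4)
    return m
def lid(q):
    a=q[3]; X=[box(-154,4,-65,65,-2,32),box(-190,-154,-8,8,-4,24)]
    r=[]
    for b in X:
        # angle a lifts the free (-x) end
        b=b@np.array([[np.cos(a),0,np.sin(a)],[0,1,0],[-np.sin(a),0,np.cos(a)]])
        r.append(T(q,b+[.074,0,.072]))
    return r
def holder(q): return [T(q,box(-103,103,-56,56,0,54))]
def plate(q,z=0.004): return [T(q,b+[0,0,z]) for b in (box(-1.5,1.5,-45,45,0,66),box(-6,6,-32,32,66,88))]
def drain(q):
    r=[]
    for x in(-.069,-.023,.023,.069):
        c,s=np.cos(q[2]),np.sin(q[2]); r+=plate([q[0]+c*x,q[1]+s*x,q[2]])
    return r
def up(m): return cv2.resize(m.astype(np.uint8),None,fx=S,fy=S,interpolation=cv2.INTER_NEAREST)
def fit(model,obs,q0s,step=(.02,.02,.15,.1)):
    best=None; obs=[(p,up(m)) for p,m in obs]
    def f(q):
        c=0
        for p,m in obs:
            r=render(p,model(q)); c+=1-(r&m).sum()/max((r|m).sum(),1)
        return c/len(obs)
    for q0 in q0s:
        q0=np.array(q0,float)
        for k in range(2):
            sx=np.vstack([q0]+[q0+np.eye(len(q0))[i]*step[i]/(1+2*k) for i in range(len(q0))])
            o=minimize(f,q0,method='Nelder-Mead',options=dict(initial_simplex=sx,maxiter=150,xatol=2e-4,fatol=1e-4)); q0=o.x
        if best is None or o.fun<best.fun: best=o
    return best.x,best.fun
E
cat > m1.py <<'E'
from h import *
import pickle
a=get_image('scene'); b=get_image('side')
def s1(p,n): 
    r=silhouettes(p,n); return r[0]['pixels'] if r else None
L=[s1(a,'lid_tab'),s1(b,'lid_tab')]; H=[s1(a,'holder'),s1(b,'holder')]
P=np.zeros((384,512),bool)
for d in silhouettes(a,'plate_1'):
    if d['xy'][0]<240 and d['p']>.5: P|=d['pixels']
c=ray(a,[278,200],.08); print('chop',c)
ys=np.arange(0,6.2,.8)
print(fit(lid,[(a,L[0]),(b,L[1])],[[c[0],c[1],y,.27] for y in ys]))
c=ray(a,[327,312],.03); print('hold',c)
print(fit(holder,[(a,H[0]),(b,H[1])],[[c[0],c[1],y] for y in ys[:4]]))
c=ray(a,[199,175],.05); print('dr',c)
print(fit(drain,[(a,P)],[[c[0],c[1],y] for y in ys[:4]]))
for n in ['pepper_mill','spice_jar','tin']:
    r=silhouettes(a,n); print(n,ray(a,r[0]['xy'],.05))
print(read_state()['t'])
E
python3 m1.py
```

```text
chop [0.5335 0.028  0.08  ]
(array([ 0.532 ,  0.02  ,  6.4545, -0.3113]), np.float64(0.08793569633836462))
hold [ 0.4178 -0.2786  0.03  ]
(array([ 0.4303, -0.2752,  3.2317]), np.float64(0.04738841062035959))
dr [0.4311 0.2791 0.05  ]
(array([0.4268, 0.2787, 0.2763]), np.float64(0.13814745844541))
pepper_mill [0.5164 0.4799 0.05  ]
spice_jar [0.4097 0.1599 0.05  ]
tin [ 0.3988 -0.1356  0.05  ]
2.0
```

```bash
sed -i 's/a=q\[3\]; X/a=-q[3]; X/' h.py; cat >> h.py <<'E'
def plan(tgt,az=None):
    s=read_state(); R=np.array(s['tool_rot']); d=np.array(tgt)-s['tool_pos']
    a=np.degrees(np.arctan2(R[1,0],R[0,0]))
    print('tcp',np.array(s['tool_pos']),'az %.1f'%a,'j7 %.2f'%s['joint_pos'][6],'F',np.array(s['ft_force']),'w %.3f t %.2f'%(s['width'],s['t']))
    print(' now-axes offset/0.1:',R.T@d/.1)
    if az is not None:
        y=-(az-a); y=(y+180)%360-180
        c,n=np.cos(np.radians(az)),np.sin(np.radians(az)); Q=np.array([[c,n,0],[n,-c,0],[0,0,-1.]])
        print(' yaw/90: %.3f'%(y/90),' after-yaw-axes offset/0.1:',Q.T@d/.1)
E
python3 - <<'E'
from h import *
p=get_image('wrist'); s=read_state(); R=np.array(s['tool_rot']); c=-p['R'].T@p['t']
print('cam in tool',R.T@(c-s['tool_pos']),'R cam->tool',R.T@p['R'].T)
plan([.44,.003,.231],189.8)
E
```

```text
cam in tool [ 0.0825  0.0004 -0.1427] R cam->tool [[ 0.0009 -0.9468 -0.3217]
 [ 1.      0.0008  0.0003]
 [ 0.     -0.3217  0.9468]]
tcp [0.2779 0.5875 0.2313] az 154.7 j7 -0.04 F [-0.294   0.0372  0.2751] w 0.999 t 2.05
 now-axes offset/0.1: [-3.9649 -4.591   0.0033]
 yaw/90: -0.390  after-yaw-axes offset/0.1: [-0.6028 -6.0361  0.0027]
```

Emit:
play_rows:
  offset:
    - [-0.86, -1, 0]
    - [-0.86, -1, 0]
    - [-0.86, -1, 0]
    - [-0.86, -1, 0]
    - [-0.86, -1, 0]
    - [-0.86, -1, 0]
  yaw: [-0.39, -0.39, -0.39, -0.39, -0.39, -0.39]
  gripper: [1, 1, 1, 1, 1, 1]

```text
t: 2.65
tool_pos: [0.3126, 0.4611, 0.2315]
tool_rot: [[-0.986, -0.168, -0.0], [-0.168, 0.986, 0.001], [0.0, 0.001, -1.0]]
ft_force: [0.0, 0.3, 0.1]
width: 1.002
finger_force: 0.0
```

Emit:
play_rows:
  offset:
    - [-0.1, -0.95, 0]
    - [-0.1, -0.95, 0]
    - [-0.1, -0.95, 0]
    - [-0.1, -0.95, 0]
  yaw: [0, 0, 0, 0]
  gripper: [1, 1, 1, 1]

```text
t: 3.05
tool_pos: [0.3391, 0.3688, 0.2315]
tool_rot: [[-0.986, -0.167, 0.0], [-0.167, 0.986, 0.001], [-0.0, 0.001, -1.0]]
ft_force: [0.1, 0.9, -0.1]
width: 1.0
finger_force: 0.0
```

Emit:
play_rows:
  offset:
    - [-0.1, -0.95, 0]
    - [-0.1, -0.95, 0]
    - [-0.1, -0.95, 0]
    - [-0.1, -0.95, 0]
  yaw: [0, 0, 0, 0]
  gripper: [1, 1, 1, 1]

```text
t: 3.45
tool_pos: [0.365, 0.278, 0.2315]
tool_rot: [[-0.986, -0.169, 0.0], [-0.169, 0.986, 0.002], [-0.001, 0.002, -1.0]]
ft_force: [-0.3, 0.4, -0.5]
width: 0.999
finger_force: 0.0
```

Emit:
play_rows:
  offset:
    - [-0.1, -0.95, 0]
    - [-0.1, -0.95, 0]
    - [-0.1, -0.95, 0]
    - [-0.1, -0.95, 0]
  yaw: [0, 0, 0, 0]
  gripper: [1, 1, 1, 1]

```text
t: 3.85
tool_pos: [0.3911, 0.1865, 0.2315]
tool_rot: [[-0.985, -0.171, 0.0], [-0.171, 0.985, 0.002], [-0.001, 0.002, -1.0]]
ft_force: [-0.0, 0.0, 0.8]
width: 0.998
finger_force: 0.0
```

Emit:
play_rows:
  offset:
    - [-0.1, -0.95, 0]
    - [-0.1, -0.95, 0]
    - [-0.1, -0.95, 0]
    - [-0.1, -0.95, 0]
  yaw: [0, 0, 0, 0]
  gripper: [1, 1, 1, 1]

```text
t: 4.25
tool_pos: [0.4173, 0.0948, 0.2314]
tool_rot: [[-0.985, -0.172, 0.0], [-0.172, 0.985, 0.002], [-0.001, 0.001, -1.0]]
ft_force: [-0.2, 0.7, 0.1]
width: 1.002
finger_force: 0.0
```

Emit:
play_rows:
  offset:
    - [0.0, -0.95, 0]
    - [0.0, -0.95, 0]
    - [0.0, -0.95, 0]
    - [0.0, -0.95, 0]
  yaw: [0, 0, 0, 0]
  gripper: [1, 1, 1, 1]

```text
t: 4.65
tool_pos: [0.4335, 0.0014, 0.2313]
tool_rot: [[-0.985, -0.172, 0.0], [-0.172, 0.985, 0.001], [-0.0, 0.001, -1.0]]
ft_force: [0.3, 0.7, -0.1]
width: 1.001
finger_force: 0.0
```

```bash
python3 - <<'E'
from h import *
plan([.43,.003,.231],189.8)
w=get_image('wrist'); save(w,'w1')
a=get_image('scene')
Lw=silhouettes(w,'lid_tab'); La=silhouettes(a,'lid_tab')
print([(d['p'],d['xy'],d['pixels'].sum()) for d in Lw])
cam=[(w,Lw[0]['pixels'])] if Lw else []
q0=[.532,.02,.171,.31]
print(fit(lid,cam,[q0]))
print(fit(lid,cam+[(a,La[0]['pixels'])],[q0]))
E
```

```text
tcp [0.4335 0.0014 0.2313] az -170.1 j7 1.67 F [ 0.2801  0.7468 -0.0972] w 1.001 t 4.65
 now-axes offset/0.1: [0.0319 0.0223 0.0026]
 yaw/90: 0.001  after-yaw-axes offset/0.1: [0.032  0.0222 0.0026]
[(0.68, [263.7, 286.0], np.int64(22603))]
(array([0.5342, 0.0191, 0.1285, 0.2765]), np.float64(0.017951615014959676))
(array([0.5336, 0.0191, 0.1275, 0.2743]), np.float64(0.09139830409978916))
```

View pics/w1.png

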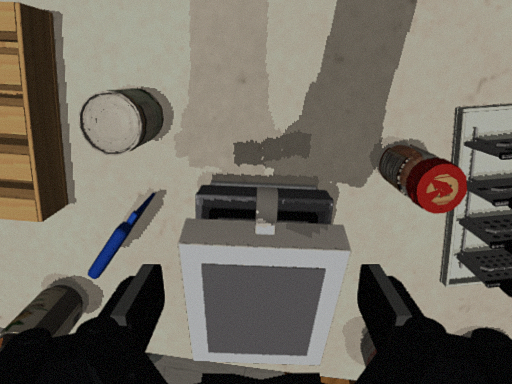

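Emit:
play_rows:
  offset:
    - [-0.098, 0.042, 0.4]
    - [-0.098, 0.042, 0.8]
    - [-0.098, 0.042, 0.8]
  yaw: [0.028, 0.028, 0.028]
  gripper: [0.6, 0.6, 0.6]

```text
t: 5.15
tool_pos: [0.4384, 0.0065, 0.1478]
tool_rot: [[-0.991, -0.13, -0.011], [-0.13, 0.992, 0.0], [0.011, 0.001, -1.0]]
ft_force: [-0.9, 0.1, -0.2]
width: 0.6
finger_force: 0.0
```

Emit:
play_rows:
  offset:
    - [0, 0, 0.2]
    - [0, 0, 0.4]
    - [0, 0, 0.4]
    - [0, 0, 0.4]
    - [0, 0, 0.4]
    - [0, 0, 0.4]
    - [0, 0, 0.4]
    - [0, 0, 0.4]
    - [0, 0, 0.4]
    - [0, 0, 0.4]
  yaw: [0, 0, 0, 0, 0, 0, 0, 0, 0, 0]
  gripper: [0.6, 0.6, 0.6, 0, 0, 0, 0, 0, 0, 0]
  newtons: 40

```text
t: 6.15
tool_pos: [0.4427, 0.0071, 0.1128]
tool_rot: [[-0.992, -0.128, 0.003], [-0.128, 0.992, 0.003], [-0.003, 0.002, -1.0]]
ft_force: [-1.4, 5.6, 5.4]
width: 0.177
finger_force: 43.3
```

```bash
python3 - <<'E'
from h import *
plan([.4424,.0072,.111],187.4)
E
```

```text
tcp [0.4427 0.0071 0.1128] az -172.6 j7 1.60 F [-1.4341  5.5782  5.4261] w 0.177 t 6.15
 now-axes offset/0.1: [0.0033 0.0013 0.0178]
 yaw/90: -0.001  after-yaw-axes offset/0.1: [0.0033 0.0014 0.0178]
```

Emit:
play_rows:
  offset:
    - [-0.03, -0.1, 0]
    - [0, 0, 0]
  yaw: [0, 0]
  gripper: [0, 0, 0]

```text
invalid input
```

Emit:
play_rows:
  offset:
    - [-0.035, 0, -0.1]
    - [-0.084, 0, -0.2]
    - [-0.17, 0, -0.35]
    - [-0.27, 0, -0.5]
    - [-0.385, 0, -0.635]
    - [-0.512, 0, -0.755]
    - [-0.65, 0, -0.865]
    - [-0.8, 0, -0.958]
    - [-0.8, 0, -0.958]
  yaw: [0, 0, 0, 0, 0, 0, 0, 0, 0]
  gripper: [0, 0, 0, 0, 0, 0, 0, 0, 0]

```text
t: 7.05
tool_pos: [0.5216, 0.0172, 0.2078]
tool_rot: [[-0.992, -0.128, -0.0], [-0.128, 0.992, 0.003], [-0.0, 0.003, -1.0]]
ft_force: [-1.7, 6.3, 1.8]
width: 0.178
finger_force: 42.0
```

Emit:
play_rows:
  offset:
    - [-0.16, 0, -0.08]
    - [-0.322, 0, -0.142]
    - [-0.5, 0, -0.187]
    - [-0.667, 0, -0.216]
    - [-0.84, 0, -0.227]
  yaw: [0, 0, 0, 0, 0]
  gripper: [0, 0, 0, 0, 0]

```text
t: 7.55
tool_pos: [0.6021, 0.0276, 0.2295]
tool_rot: [[-0.992, -0.128, -0.006], [-0.128, 0.992, 0.002], [0.006, 0.003, -1.0]]
ft_force: [-3.7, 4.4, -1.6]
width: 0.178
finger_force: 43.3
```

Emit:
play_rows:
  offset:
    - [-0.176, 0, 0.007]
    - [-0.35, 0, 0.035]
    - [-0.522, 0, 0.072]
    - [-0.6, 0, 0.1]
    - [-0.689, 0, 0.13]
    - [-0.689, 0, 0.13]
    - [-0.689, 0, 0.13]
  yaw: [0, 0, 0, 0, 0, 0, 0]
  gripper: [0, 0, 0, 0, 0, 0, 0]

```text
t: 8.25
tool_pos: [0.672, 0.0364, 0.2166]
tool_rot: [[-0.992, -0.128, -0.001], [-0.128, 0.992, 0.003], [0.001, 0.003, -1.0]]
ft_force: [-1.4, 6.0, -0.9]
width: 0.178
finger_force: 47.6
```

```bash
python3 - <<'E'
from h import *
c,n=np.cos(.1285),np.sin(.1285)
x=.140;plan([.534+x*c,.0191+x*n,.235-.019],187.4)
a=get_image('scene'); save(a,'s2')
cv2.imwrite('pics/s2c.png',cv2.resize(a['color'][100:340,130:430,::-1],(750,600)))
E
```

```text
tcp [0.672  0.0364 0.2166] az -172.6 j7 1.60 F [-1.3675  6.0488 -0.8749] w 0.178 t 8.25
 now-axes offset/0.1: [-0.0093  0.005   0.0058]
 yaw/90: -0.000  after-yaw-axes offset/0.1: [-0.0093  0.005   0.0058]
```

View pics/s2c.png

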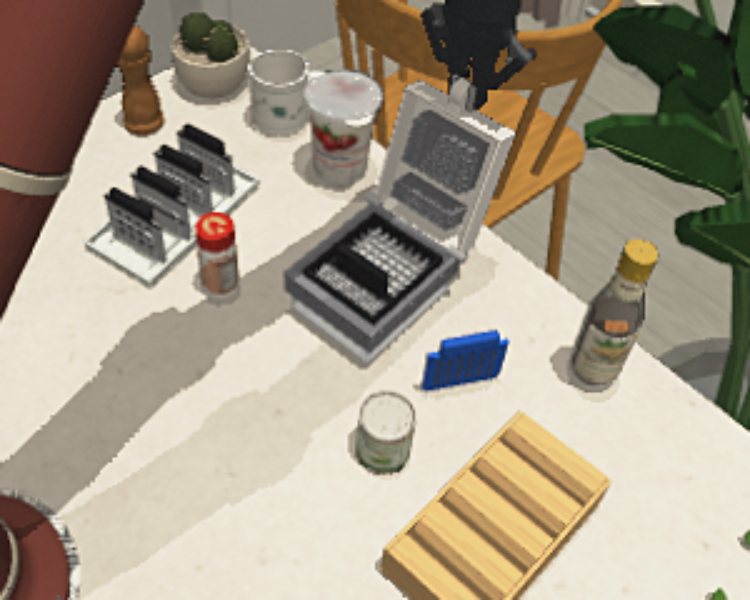

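Emit:
play_rows:
  offset:
    - [-0.02, 0, 0]
    - [-0.02, 0, 0]
    - [-0.02, 0, 0]
    - [-0.02, 0, 0]
    - [-0.02, 0, -0.2]
    - [-0.02, 0, -0.4]
    - [-0.02, 0, -0.6]
    - [-0.02, 0, -0.6]
  yaw: [0, 0, 0, 0, 0, 0, 0, 0]
  gripper: [0.178, 0.178, 0.6, 0.6, 0.6, 0.6, 0.6, 0.6]

```text
t: 9.1
tool_pos: [0.6772, 0.0328, 0.2808]
tool_rot: [[-0.992, -0.124, 0.009], [-0.124, 0.992, -0.001], [-0.009, -0.003, -1.0]]
ft_force: [1.0, 0.3, 0.3]
width: 0.599
finger_force: 0.0
```

Emit:
play_rows:
  offset:
    - [0.4, 0, 0]
    - [0.8, 0, 0]
    - [1, 0, 0]
    - [1, 0, 0]
  yaw: [0, 0, 0, 0]
  gripper: [0.6, 0.6, 0.6, 0.6]

```text
t: 9.5
tool_pos: [0.5731, 0.0202, 0.2766]
tool_rot: [[-0.992, -0.125, -0.002], [-0.125, 0.992, -0.002], [0.002, -0.001, -1.0]]
ft_force: [1.7, 0.6, 0.6]
width: 0.599
finger_force: 0.0
```

Emit:
play_rows:
  offset:
    - [0.3, 0, 0.0]
    - [0.61, 0, 0.1]
    - [0.61, 0, 0.3]
    - [0.61, 0, 0.6]
    - [0.61, 0, 0.8]
    - [0.61, 0, 0.8]
    - [0.61, 0, 0.8]
    - [0.61, 0, 0.8]
    - [0.61, 0, 0.8]
    - [0.61, 0, 0.8]
    - [0.61, 0, 0.8]
    - [0.61, 0, 0.8]
  yaw: [0.1, 0.2, 0.3, 0.4, 0.5, 0.6, 0.7, 0.8, 0.9, 1, 1, 1]
  gripper: [0.6, 0.6, 0.6, 0.6, 0.6, 0.6, 0.6, 0.6, 0.6, 0.6, 0.6, 0.6]

```text
t: 10.7
tool_pos: [0.5161, 0.014, 0.1962]
tool_rot: [[-0.127, 0.992, 0.0], [0.992, 0.127, -0.002], [-0.002, 0.0, -1.0]]
ft_force: [-0.8, -0.3, 0.0]
width: 0.602
finger_force: 0.0
```

```bash
cat >> h.py <<'E'
def grid(q): return [T(q,b) for b in (box(-62,62,-52,52,70,70),box(14,26,-35,35,70,92))]
E
python3 - <<'E'
from h import *
plan([.5142,.0165,.095],97.4)
w=get_image('wrist'); save(w,'w3'); a=get_image('scene')
G=silhouettes(w,'grid'); L=silhouettes(a,'lid_tab')
print([(d['p'],d['xy'],d['pixels'].sum()) for d in G])
if G: print(fit(grid,[(w,G[0]['pixels'])],[[.534,.019,.1285+np.pi]]))
print(fit(lambda q:lid([.534,.0191,.1285,q[0]]),[(a,L[0]['pixels'])],[[1.9],[1.5]],step=(.1,)))
E
```

```text
tcp [0.5161 0.014  0.1962] az 97.3 j7 0.28 F [-0.8484 -0.2628  0.0268] w 0.602 t 10.70
 now-axes offset/0.1: [ 0.0292 -0.016   1.0118]
 yaw/90: -0.001  after-yaw-axes offset/0.1: [ 0.0276 -0.0158  1.0119]
[(0.6, [262.2, 180.1], np.int64(13532))]
(array([0.5323, 0.02  , 3.2707]), np.float64(0.29674618102554184))
(array([1.9138]), np.float64(0.16342936423732968))
```

View pics/w3.png

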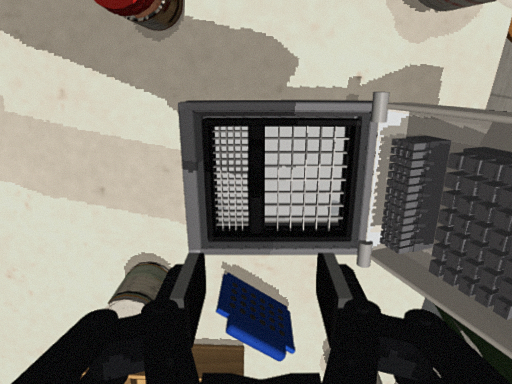

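```bash
python3 - <<'E'
from h import *
w=get_image('wrist'); G=silhouettes(w,'grid')[0]['pixels'].astype(np.uint8)
G=cv2.morphologyEx(G,cv2.MORPH_OPEN,np.ones((3,3)))
h=cv2.convexHull(cv2.findNonZero(G)); m=cv2.fillConvexPoly(np.zeros_like(G),h,1)
print(cv2.boundingRect(h))
print(fit(lambda q:[T(q,box(-62,62,-52,52,70,70))],[(w,m)],[[.534,.019,.1285]]))
for q in ([.534,.0191,.1285],[.5323,.02,.129]):
    print(proj(w,T(q,np.array([[-.08,-.065,.07],[-.08,.065,.07],[.08,.065,.07],[.08,-.065,.07]]))), proj(w,T(q,np.array([[-.062,-.052,.07],[-.062,.052,.07],[.062,.052,.07],[.062,-.052,.07]]))))
g=cv2.cvtColor(w['color'],cv2.COLOR_RGB2GRAY).astype(int)
print('row175',[(i,g[175,i]) for i in range(172,262)])
print('col300',[(i,g[i,300]) for i in list(range(96,130))+list(range(228,262))])
E
```

```text
(203, 118, 159, 124)
(array([0.5322, 0.0203, 0.1279]), np.float64(0.013972324950329074))
[[190.485  255.0172]
 [179.5416 102.2999]
 [389.1844 102.8686]
 [371.8991 254.833 ]] [[210.1471 241.7429]
 [203.9165 119.4641]
 [364.4796 119.8207]
 [353.0667 241.6382]]
[[188.6599 253.9258]
 [177.3528 100.8731]
 [387.2827 101.2973]
 [370.3218 253.684 ]] [[208.3047 240.611 ]
 [201.7813 118.0529]
 [362.5663 118.3065]
 [351.4209 240.4568]]
row175 [(172, np.int64(192)), (173, np.int64(191)), (174, np.int64(190)), (175, np.int64(190)), (176, np.int64(189)), (177, np.int64(188)), (178, np.int64(191)), (179, np.int64(189)), (180, np.int64(192)), (181, np.int64(193)), (182, np.int64(195)), (183, np.int64(147)), (184, np.int64(103)), (185, np.int64(105)), (186, np.int64(99)), (187, np.int64(106)), (188, np.int64(103)), (189, np.int64(104)), (190, np.int64(106)), (191, np.int64(106)), (192, np.int64(107)), (193, np.int64(107)), (194, np.int64(108)), (195, np.int64(110)), (196, np.int64(97)), (197, np.int64(76)), (198, np.int64(62)), (199, np.int64(59)), (200, np.int64(61)), (201, np.int64(58)), (202, np.i
[... 2021 characters left out ...]
29, np.int64(22)), (230, np.int64(14)), (231, np.int64(11)), (232, np.int64(11)), (233, np.int64(16)), (234, np.int64(5)), (235, np.int64(3)), (236, np.int64(9)), (237, np.int64(13)), (238, np.int64(20)), (239, np.int64(18)), (240, np.int64(14)), (241, np.int64(27)), (242, np.int64(54)), (243, np.int64(70)), (244, np.int64(70)), (245, np.int64(65)), (246, np.int64(58)), (247, np.int64(64)), (248, np.int64(79)), (249, np.int64(108)), (250, np.int64(117)), (251, np.int64(121)), (252, np.int64(116)), (253, np.int64(117)), (254, np.int64(121)), (255, np.int64(180)), (256, np.int64(217)), (257, np.int64(210)), (258, np.int64(213)), (259, np.int64(212)), (260, np.int64(207)), (261, np.int64(212))]
```

Emit:
play_rows:
  offset:
    - [0.033, -0.03, 0.4]
    - [0.033, -0.03, 0.8]
    - [0.033, -0.03, 0.8]
  yaw: [0, 0, 0]
  gripper: [0.4, 0.4, 0.4]

```text
t: 11.3
tool_pos: [0.5081, 0.0175, 0.1129]
tool_rot: [[-0.127, 0.992, -0.011], [0.992, 0.127, -0.0], [0.001, -0.011, -1.0]]
ft_force: [-1.1, 0.0, -0.1]
width: 0.401
finger_force: 0.0
```

Emit:
play_rows:
  offset:
    - [0, 0, 0.15]
    - [0, 0, 0.3]
    - [0, 0, 0.42]
    - [0, 0, 0.42]
  yaw: [0, 0, 0, 0]
  gripper: [0.4, 0.4, 0.4, 0.4]

```text
t: 11.7
tool_pos: [0.5118, 0.0171, 0.0747]
tool_rot: [[-0.127, 0.992, -0.001], [0.992, 0.127, 0.0], [0.0, -0.001, -1.0]]
ft_force: [0.1, 0.3, 0.1]
width: 0.403
finger_force: 0.0
```

Emit:
play_rows:
  offset:
    - [0, 0, 0]
    - [0, 0, 0]
    - [0, 0, 0]
    - [0, 0, 0]
    - [0, 0, 0]
    - [0, 0, 0]
  yaw: [0, 0, 0, 0, 0, 0]
  gripper: [0.1, 0, 0, 0, 0, 0]
  newtons: 60

```text
t: 12.3
tool_pos: [0.5128, 0.0171, 0.076]
tool_rot: [[-0.126, 0.992, 0.002], [0.992, 0.126, 0.0], [-0.0, 0.002, -1.0]]
ft_force: [-0.3, 0.3, 6.5]
width: 0.123
finger_force: 61.7
```

Emit:
play_rows:
  offset:
    - [0, 0, -0.05]
    - [0, 0, -0.1]
    - [0, 0, -0.2]
    - [0, 0, -0.3]
    - [0, 0, -0.4]
    - [0, 0, -0.5]
    - [0, 0, -0.5]
  yaw: [0, 0, 0, 0, 0, 0, 0]
  gripper: [0, 0, 0, 0, 0, 0, 0]

```text
t: 13.0
tool_pos: [0.5131, 0.0171, 0.1265]
tool_rot: [[-0.127, 0.992, 0.004], [0.992, 0.127, 0.0], [-0.0, 0.004, -1.0]]
ft_force: [0.7, -0.2, -2.5]
width: 0.125
finger_force: 60.7
```

Emit:
play_rows:
  offset:
    - [0, -0.15, 0]
    - [0, -0.3, 0]
    - [0, -0.4, 0]
    - [0, -0.5, 0]
    - [0, -0.5, 0]
    - [0, -0.5, 0]
    - [0, -0.5, 0]
    - [0, -0.5, 0]
    - [0, -0.5, 0]
    - [0, -0.5, 0]
    - [0, -0.5, 0]
    - [0, -0.5, 0]
    - [0, -0.5, 0]
  yaw: [0, 0, 0.05, 0.1, 0.2, 0.3, 0.4, 0.5, 0.6, 0.7, 0.8, 0.9, 0.9]
  gripper: [0, 0, 0, 0, 0, 0, 0, 0, 0, 0, 0, 0, 0]

```text
t: 14.3
tool_pos: [0.4621, 0.0112, 0.1246]
tool_rot: [[0.961, 0.277, -0.001], [0.277, -0.961, -0.0], [-0.001, -0.0, -1.0]]
ft_force: [-0.7, -0.2, -2.0]
width: 0.123
finger_force: 60.7
```

Emit:
play_rows:
  offset:
    - [0, 0, 0]
    - [0, 0, 0]
    - [0, 0, 0]
    - [0, 0, 0]
    - [0, 0, 0]
    - [0, 0, 0]
    - [0, 0, 0]
    - [0, 0, 0]
    - [0, 0, 0]
    - [0, 0, 0]
    - [0, 0, 0]
  yaw: [0.1, 0.2, 0.3, 0.4, 0.5, 0.6, 0.7, 0.8, 0.9, 1, 1]
  gripper: [0, 0, 0, 0, 0, 0, 0, 0, 0, 0, 0]

```text
t: 15.4
tool_pos: [0.4622, 0.0114, 0.1244]
tool_rot: [[0.277, -0.961, -0.001], [-0.961, -0.277, -0.0], [-0.0, 0.001, -1.0]]
ft_force: [0.1, 0.2, -2.2]
width: 0.125
finger_force: 60.7
```

```bash
python3 - <<'E'
from h import *
plan([.5525,.022,.126],-82.65)
print(read_state()['joint_pos'])
E
```

```text
tcp [0.4622 0.0114 0.1244] az -73.9 j7 -1.91 F [ 0.1257  0.1802 -2.2278] w 0.125 t 15.40
 now-axes offset/0.1: [ 0.148  -0.8972 -0.0169]
 yaw/90: 0.097  after-yaw-axes offset/0.1: [ 0.0101 -0.9093 -0.0161]
[-0.7694  0.7894  1.1753  2.0923 -0.9431  0.9427 -1.9131]
```

Emit:
play_rows:
  offset:
    - [0.03, -0.2, 0]
    - [0.07, -0.4, 0]
    - [0.1, -0.6, 0]
    - [0.13, -0.8, 0]
    - [0.148, -0.897, 0]
    - [0.148, -0.897, 0]
    - [0.148, -0.897, 0]
  yaw: [0.05, 0.097, 0.097, 0.097, 0.097, 0.097, 0.097]
  gripper: [0, 0, 0, 0, 0, 0, 0]

```text
t: 16.1
tool_pos: [0.5514, 0.0216, 0.1245]
tool_rot: [[0.131, -0.991, -0.002], [-0.991, -0.131, 0.0], [-0.0, 0.002, -1.0]]
ft_force: [-0.7, -0.1, -2.4]
width: 0.119
finger_force: 60.7
```

```bash
python3 - <<'E'
from h import *
plan([.5525,.022,.076],-82.65)
w=get_image('wrist'); save(w,'w4')
b=get_image('side'); v=cv2.resize(b['color'][150:270,190:350],(640,480))
cv2.imwrite('pics/w4c.png',np.hstack([cv2.resize(w['color'],(480,360)),cv2.resize(v,(320,240))][:1])[:,:,::-1])
E
```

```text
tcp [0.5514 0.0216 0.1245] az -82.5 j7 -2.17 F [-0.7499 -0.1217 -2.4059] w 0.119 t 16.10
 now-axes offset/0.1: [-0.0025 -0.0118  0.4849]
 yaw/90: 0.002  after-yaw-axes offset/0.1: [-0.0028 -0.0109  0.4849]
```

View pics/w4.png

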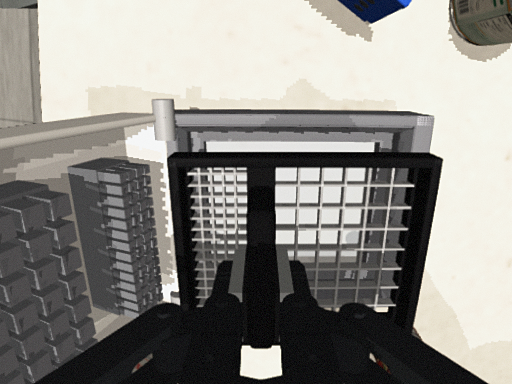

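Emit:
play_rows:
  offset:
    - [0, -0.011, 0.1]
    - [0, -0.011, 0.2]
    - [0, -0.011, 0.27]
    - [0, -0.011, 0.31]
    - [0, -0.011, 0.34]
    - [0, -0.011, 0.36]
    - [0, -0.011, 0.36]
  yaw: [0.002, 0.002, 0.002, 0.002, 0.002, 0.002, 0.002]
  gripper: [0, 0, 0, 0, 0, 0, 0]

```text
t: 16.9
tool_pos: [0.5536, 0.0219, 0.0886]
tool_rot: [[0.128, -0.992, -0.0], [-0.992, -0.128, -0.0], [0.0, 0.0, -1.0]]
ft_force: [0.6, 0.0, -2.2]
width: 0.121
finger_force: 60.7
```

Emit:
play_rows:
  offset:
    - [0, 0, 0.03]
    - [0, 0, 0.06]
    - [0, 0, 0.09]
    - [0, 0, 0.12]
    - [0, 0, 0.13]
    - [0, 0, 0.13]
  yaw: [0, 0, 0, 0, 0, 0]
  gripper: [0, 0, 0, 0, 0, 0]

```text
t: 17.5
tool_pos: [0.5536, 0.022, 0.076]
tool_rot: [[0.128, -0.992, -0.0], [-0.992, -0.128, 0.0], [-0.0, 0.0, -1.0]]
ft_force: [-1.2, 1.2, 0.9]
width: 0.122
finger_force: 61.1
```

Emit:
play_rows:
  offset:
    - [0, 0, 0.01]
    - [0, 0, 0.01]
    - [0, 0, 0.0]
    - [0, 0, 0.0]
    - [0, 0, -0.1]
    - [0, 0, -0.4]
    - [0, 0, -0.9]
    - [0, 0, -0.9]
  yaw: [0, 0, 0, 0, 0, 0, 0, 0]
  gripper: [0, 0.4, 0.4, 0.4, 0.4, 0.4, 0.4, 0.4]

```text
t: 18.3
tool_pos: [0.5572, 0.0193, 0.1726]
tool_rot: [[0.127, -0.992, 0.012], [-0.992, -0.127, -0.003], [0.005, -0.012, -1.0]]
ft_force: [-0.1, -1.0, -0.3]
width: 0.397
finger_force: 0.0
```

```bash
python3 - <<'E'
from h import *
w=get_image('wrist'); save(w,'w5')
G=silhouettes(w,'grid')[0]['pixels'].astype(np.uint8)
G=cv2.morphologyEx(G,cv2.MORPH_OPEN,np.ones((3,3)))
h=cv2.convexHull(cv2.findNonZero(G)); m=cv2.fillConvexPoly(np.zeros_like(G),h,1)
print(fit(lambda q:[T(q,box(-62,62,-52,52,70,70))],[(w,m)],[[.534,.019,.1285]]))
plan([.672,.0364,.28],187.4)
E
```

```text
(array([0.5344, 0.0184, 0.1231]), np.float64(0.023767489524041396))
tcp [0.5544 0.0216 0.1675] az -82.6 j7 -2.22 F [ 0.1905  1.3283 -1.0729] w 0.397 t 18.40
 now-axes offset/0.1: [ 0.0042 -1.1891 -1.1211]
 yaw/90: 1.000  after-yaw-axes offset/0.1: [-1.1856 -0.0048 -1.1249]
```

View pics/w5.png

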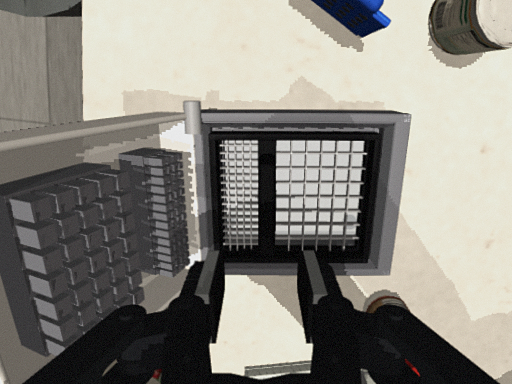

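Emit:
play_rows:
  offset:
    - [0, 0, -0.4]
    - [0, 0, -0.8]
    - [0, 0, -1]
    - [0, 0, -1]
    - [0, 0, -1]
    - [0, 0, -1]
    - [0, 0, -1]
    - [0, 0, -1]
    - [0, 0, -1]
    - [0, 0, -1]
    - [0, 0, -1]
    - [0, 0, -1]
    - [0, 0, -1]
  yaw: [-0.05, -0.1, -0.2, -0.3, -0.4, -0.5, -0.6, -0.7, -0.8, -0.9, -1, -1, -1]
  gripper: [0.6, 0.6, 0.6, 0.6, 0.6, 0.6, 0.6, 0.6, 0.6, 0.6, 0.6, 0.6, 0.6]

```text
t: 19.7
tool_pos: [0.5529, 0.0221, 0.2648]
tool_rot: [[0.992, 0.128, -0.002], [0.128, -0.992, 0.001], [-0.002, -0.001, -1.0]]
ft_force: [0.2, -0.5, 0.8]
width: 0.603
finger_force: 0.0
```

Emit:
play_rows:
  offset:
    - [0.1, 0, -0.2]
    - [0.4, 0, -0.2]
    - [0.7, 0, -0.2]
    - [0.7, 0, -0.2]
    - [0.7, 0, -0.2]
  yaw: [0, 0, 0, 0, 0]
  gripper: [0.6, 0.6, 0.6, 0.6, 0.6]

```text
t: 20.2
tool_pos: [0.6225, 0.0308, 0.2844]
tool_rot: [[0.992, 0.127, -0.003], [0.127, -0.992, -0.001], [-0.003, 0.0, -1.0]]
ft_force: [-0.0, -0.1, 0.3]
width: 0.595
finger_force: 0.0
```

```bash
python3 - <<'E'
from h import *
plan([.672,.0374,.2166],7.4)
a=get_image('scene'); L=silhouettes(a,'lid_tab')
print(fit(lambda q:lid([.533,.0192,.1285,q[0]]),[(a,L[0]['pixels'])],[[1.9],[1.5]],step=(.1,)))
E
```

```text
tcp [0.6225 0.0308 0.2844] az 7.3 j7 -1.10 F [-0.0474 -0.1105  0.2629] w 0.595 t 20.20
 now-axes offset/0.1: [ 0.5013 -0.0025  0.6763]
 yaw/90: -0.001  after-yaw-axes offset/0.1: [ 0.4992 -0.0013  0.6779]
(array([1.9316]), np.float64(0.05348178137651827))
```

Emit:
play_rows:
  offset:
    - [0.3, 0, 0]
    - [0.53, 0, 0.1]
    - [0.53, 0, 0.4]
    - [0.53, 0, 0.68]
    - [0.53, 0, 0.68]
    - [0.53, 0, 0.68]
  yaw: [0, 0, 0, 0, 0, 0]
  gripper: [0.6, 0.6, 0.6, 0.6, 0.6, 0.6]

```text
t: 20.9
tool_pos: [0.6752, 0.0376, 0.2184]
tool_rot: [[0.992, 0.127, -0.0], [0.127, -0.992, -0.0], [-0.0, 0.0, -1.0]]
ft_force: [-0.4, -0.1, 0.7]
width: 0.6
finger_force: 0.0
```

Emit:
play_rows:
  offset:
    - [0, 0, 0]
    - [0, 0, 0]
    - [0, 0, 0]
    - [0, 0, 0]
    - [0, 0, 0]
    - [0, 0, 0]
    - [0, 0, 0]
    - [0, 0, 0]
  yaw: [0, 0, 0, 0, 0, 0, 0, 0]
  gripper: [0.1, 0, 0, 0, 0, 0, 0, 0]
  newtons: 50

```text
t: 21.7
tool_pos: [0.6768, 0.0371, 0.2197]
tool_rot: [[0.992, 0.128, 0.004], [0.128, -0.992, -0.001], [0.004, 0.001, -1.0]]
ft_force: [1.1, 0.6, 5.6]
width: 0.176
finger_force: 52.1
```

```bash
python3 - <<'E'
from h import *
s=read_state();tp=np.array(s['tool_pos']); c,n=np.cos(.1285),np.sin(.1285)
h=np.array([.533+.074*c,.0192+.074*n,.072])
d=tp+[0,0,.019]-h; print('rel hinge', d[0]*c+d[1]*n, -d[0]*n+d[1]*c, d[2])
plan([.672,.0374,.2166],7.4)
x,z=d[0]*c+d[1]*n,d[2]; r=np.hypot(x,z); th=np.arctan2(z,x); print(r)
for k in np.arange(0,2.0,.1):  # lowering: angle grows from th toward pi
    print('%.1f'%k,((r*np.cos(th+k)-x)/.1).round(3),((z-r*np.sin(th+k))/.1).round(3))
print('th',th,'lid angle',np.pi-th-np.arctan2(10,176))
E
```

```text
rel hinge 0.07089249548222881 -0.0006589911625963403 0.16666867951864156
tcp [0.6768 0.0371 0.2197] az 7.4 j7 -1.09 F [1.0844 0.5726 5.6069] w 0.176 t 21.70
 now-axes offset/0.1: [-0.0472 -0.009   0.0305]
 yaw/90: -0.001  after-yaw-axes offset/0.1: [-0.0471 -0.009   0.0307]
0.1811192829275378
0.0 0.0 0.0
0.1 -0.17 -0.062
0.2 -0.345 -0.108
0.3 -0.524 -0.135
0.4 -0.705 -0.145
0.5 -0.886 -0.136
0.6 -1.065 -0.109
0.7 -1.24 -0.065
0.8 -1.411 -0.003
0.9 -1.574 0.075
1.0 -1.728 0.17
1.1 -1.873 0.279
1.2 -2.005 0.402
1.3 -2.125 0.538
1.4 -2.231 0.685
1.5 -2.321 0.842
1.6 -2.396 1.007
1.7 -2.453 1.178
1.8 -2.493 1.355
1.9 -2.515 1.535
th 1.1686294025221875 lid angle 1.9162060932455123
```

Emit:
play_rows:
  offset:
    - [-0.085, 0, -0.031]
    - [-0.17, 0, -0.062]
    - [-0.258, 0, -0.087]
    - [-0.345, 0, -0.108]
    - [-0.435, 0, -0.123]
    - [-0.524, 0, -0.135]
    - [-0.615, 0, -0.142]
    - [-0.705, 0, -0.145]
    - [-0.796, 0, -0.142]
    - [-0.886, 0, -0.136]
  yaw: [0, 0, 0, 0, 0, 0, 0, 0, 0, 0]
  gripper: [0, 0, 0, 0, 0, 0, 0, 0, 0, 0]

```text
t: 22.7
tool_pos: [0.587, 0.0256, 0.2322]
tool_rot: [[0.992, 0.128, 0.001], [0.128, -0.992, -0.0], [0.001, 0.001, -1.0]]
ft_force: [2.3, -0.9, 3.3]
width: 0.179
finger_force: 53.9
```

Emit:
play_rows:
  offset:
    - [-0.09, 0, 0.012]
    - [-0.179, 0, 0.027]
    - [-0.267, 0, 0.048]
    - [-0.354, 0, 0.071]
    - [-0.44, 0, 0.1]
    - [-0.525, 0, 0.133]
    - [-0.608, 0, 0.171]
    - [-0.688, 0, 0.211]
    - [-0.766, 0, 0.257]
    - [-0.842, 0, 0.306]
  yaw: [0, 0, 0, 0, 0, 0, 0, 0, 0, 0]
  gripper: [0, 0, 0, 0, 0, 0, 0, 0, 0, 0]

```text
t: 23.7
tool_pos: [0.503, 0.0149, 0.2004]
tool_rot: [[0.992, 0.128, -0.001], [0.128, -0.992, -0.001], [-0.001, 0.0, -1.0]]
ft_force: [0.7, -3.0, 2.7]
width: 0.177
finger_force: 61.6
```

Emit:
play_rows:
  offset:
    - [-0.074, 0, 0.053]
    - [-0.145, 0, 0.109]
    - [-0.213, 0, 0.169]
    - [-0.277, 0, 0.232]
    - [-0.339, 0, 0.299]
    - [-0.397, 0, 0.368]
    - [-0.452, 0, 0.441]
    - [-0.503, 0, 0.515]
    - [-0.55, 0, 0.593]
    - [-0.593, 0, 0.672]
  yaw: [0, 0, 0, 0, 0, 0, 0, 0, 0, 0]
  gripper: [0, 0, 0, 0, 0, 0, 0, 0, 0, 0]

```text
t: 24.7
tool_pos: [0.4451, 0.0075, 0.1329]
tool_rot: [[0.992, 0.128, 0.0], [0.128, -0.992, -0.001], [0.0, 0.001, -1.0]]
ft_force: [0.7, -4.7, 3.4]
width: 0.173
finger_force: 70.7
```

Emit:
play_rows:
  offset:
    - [-0.04, 0, 0.082]
    - [-0.075, 0, 0.165]
    - [-0.105, 0, 0.25]
    - [-0.132, 0, 0.336]
    - [-0.154, 0, 0.424]
    - [-0.172, 0, 0.513]
    - [-0.184, 0, 0.602]
    - [-0.19, 0, 0.66]
    - [-0.19, 0, 0.66]
  yaw: [0, 0, 0, 0, 0, 0, 0, 0, 0]
  gripper: [0, 0, 0, 0, 0, 0, 0, 0, 0]

```text
t: 25.6
tool_pos: [0.4265, 0.0051, 0.0667]
tool_rot: [[0.992, 0.127, -0.0], [0.127, -0.992, -0.001], [-0.0, 0.001, -1.0]]
ft_force: [1.1, -5.4, 2.5]
width: 0.179
finger_force: 75.8
```

Emit:
play_rows:
  offset:
    - [0, 0, 0.01]
    - [0, 0, 0.02]
    - [0, 0, 0.03]
    - [0, 0, 0.03]
  yaw: [0, 0, 0, 0]
  gripper: [0, 0, 0, 0]

```text
t: 26.0
tool_pos: [0.4263, 0.0051, 0.0641]
tool_rot: [[0.992, 0.128, -0.0], [0.128, -0.992, -0.001], [-0.0, 0.001, -1.0]]
ft_force: [0.8, -5.1, 2.9]
width: 0.179
finger_force: 76.0
```

Emit:
play_rows:
  offset:
    - [0, 0, 0.01]
    - [0, 0, 0.02]
    - [0, 0, 0.02]
  yaw: [0, 0, 0]
  gripper: [0, 0, 0]

```text
t: 26.3
tool_pos: [0.4262, 0.0051, 0.0621]
tool_rot: [[0.992, 0.127, -0.0], [0.127, -0.992, -0.001], [-0.001, 0.001, -1.0]]
ft_force: [-0.2, -5.7, 2.3]
width: 0.18
finger_force: 76.2
```

Emit:
play_rows:
  offset:
    - [0, 0, 0.01]
    - [0, 0, 0.02]
    - [0, 0, 0.02]
  yaw: [0, 0, 0]
  gripper: [0, 0, 0]

```text
t: 26.6
tool_pos: [0.4261, 0.0051, 0.0601]
tool_rot: [[0.992, 0.127, -0.001], [0.127, -0.992, -0.001], [-0.001, 0.001, -1.0]]
ft_force: [0.6, -4.6, 2.5]
width: 0.179
finger_force: 76.4
```

Emit:
play_rows:
  offset:
    - [0, 0, 0.01]
    - [0, 0, 0.02]
    - [0, 0, 0.02]
  yaw: [0, 0, 0]
  gripper: [0, 0, 0]

```text
t: 26.9
tool_pos: [0.4259, 0.0051, 0.0581]
tool_rot: [[0.992, 0.127, -0.001], [0.127, -0.992, -0.001], [-0.001, 0.001, -1.0]]
ft_force: [0.1, -4.2, 3.0]
width: 0.178
finger_force: 76.5
```

```bash
python3 - <<'E'
from h import *
plan([.426,.005,.062])
b=get_image('side'); a=get_image('scene')
v=[cv2.resize(b['color'][170:250,200:330],(780,480))]
cv2.imwrite('pics/side5.png',v[0][:,:,::-1])
for p in(a,b):
  L=silhouettes(p,'lid_tab')
  print(fit(lambda q:lid([.533,.0192,.1285,q[0]]),[(p,L[0]['pixels'])],[[.1],[0]],step=(.1,)))
E
```

```text
tcp [0.4259 0.0051 0.0581] az 7.3 j7 -0.67 F [ 0.0719 -4.1978  2.9906] w 0.178 t 26.90
 now-axes offset/0.1: [ 0.0004  0.001  -0.0389]
(array([0.0508]), np.float64(0.33695879523112315))
(array([0.1219]), np.float64(0.2034800236506462))
```

View pics/side5.png

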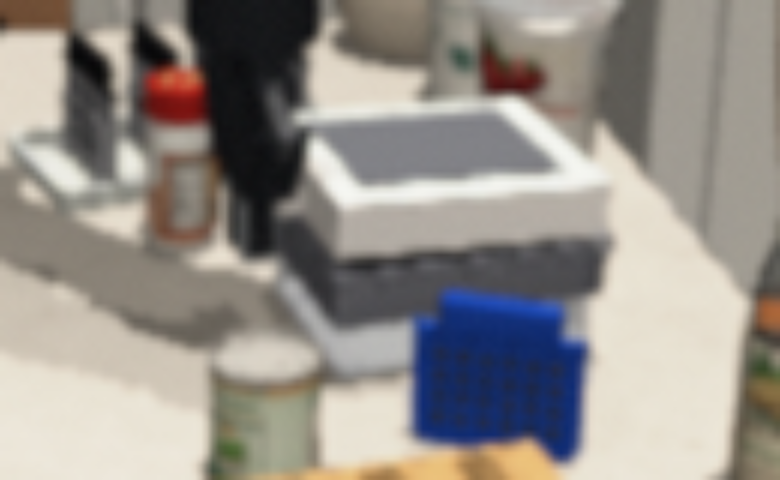

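Emit:
play_rows:
  offset:
    - [0, 0, 0.01]
    - [0, 0, 0.02]
    - [0, 0, 0.03]
    - [0, 0, 0.03]
  yaw: [0, 0, 0, 0]
  gripper: [0, 0, 0, 0]

```text
t: 27.5
tool_pos: [0.4259, 0.0051, 0.0551]
tool_rot: [[0.992, 0.127, -0.001], [0.127, -0.992, -0.001], [-0.001, 0.001, -1.0]]
ft_force: [-0.1, -4.9, 2.4]
width: 0.178
finger_force: 76.9
```

Emit:
play_rows:
  offset:
    - [0, 0, 0.01]
    - [0, 0, 0.02]
    - [0, 0, 0.03]
    - [0, 0, 0.03]
  yaw: [0, 0, 0, 0]
  gripper: [0, 0, 0, 0]

```text
t: 27.9
tool_pos: [0.4259, 0.0051, 0.0521]
tool_rot: [[0.992, 0.127, -0.001], [0.127, -0.992, -0.001], [-0.001, 0.001, -1.0]]
ft_force: [0.5, -4.9, 3.2]
width: 0.172
finger_force: 77.1
```

```bash
python3 - <<'E'
from h import *
plan([.426,.005,.062])
w=get_image('wrist'); save(w,'w6')
E
```

```text
tcp [0.4259 0.0051 0.0521] az 7.3 j7 -0.65 F [ 0.5251 -4.9204  3.2049] w 0.172 t 27.90
 now-axes offset/0.1: [ 0.001   0.001  -0.0994]
```

View pics/w6.png

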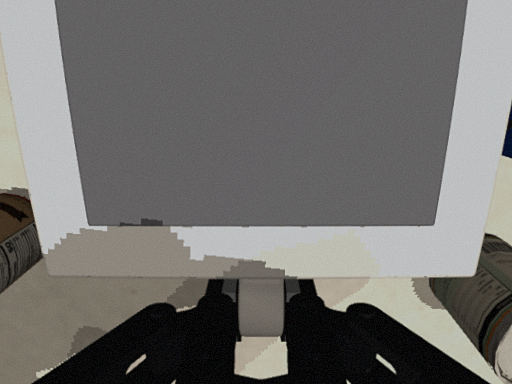

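```bash
python3 - <<'E'
from h import *
w=get_image('wrist')
q=[.533,.0192,.1285]
for a in (0,.03,.06,.1,.15):
    # free top edge and tab centre
    X=np.array([[-.154,-.065,.032],[-.154,.065,.032],[-.190,0,.024]]); c,s=np.cos(a),np.sin(a)
    X=np.c_[X[:,0]*c+X[:,2]*s,X[:,1],-X[:,0]*s+X[:,2]*c]+[.074,0,.072]
    print(a,proj(w,T(q,X)).round(1).tolist())
E
```

```text
0 [[469.6, 272.1], [50.2, 272.5], [260.1, 348.7]]
0.03 [[478.8, 277.1], [40.8, 277.6], [260.0, 358.8]]
0.06 [[489.0, 282.2], [30.7, 282.6], [260.0, 369.4]]
0.1 [[504.0, 288.8], [15.6, 289.3], [260.0, 384.4]]
0.15 [[525.6, 296.9], [-6.1, 297.4], [260.0, 405.0]]
```

Emit:
play_rows:
  offset:
    - [0, 0, 0.01]
    - [0, 0, 0.02]
    - [0, 0, 0.03]
    - [0, 0, 0.03]
  yaw: [0, 0, 0, 0]
  gripper: [0, 0, 0, 0]

```text
t: 28.4
tool_pos: [0.4259, 0.0051, 0.0492]
tool_rot: [[0.992, 0.127, -0.001], [0.127, -0.992, -0.001], [-0.001, 0.001, -1.0]]
ft_force: [-0.7, -4.8, 4.4]
width: 0.178
finger_force: 77.6
```

Emit:
play_rows:
  offset:
    - [0, 0, 0.01]
    - [0, 0, 0.02]
    - [0, 0, 0.02]
    - [0, 0, 0.02]
  yaw: [0, 0, 0, 0]
  gripper: [0, 0, 0, 0]

```text
t: 28.8
tool_pos: [0.4261, 0.005, 0.0473]
tool_rot: [[0.992, 0.127, -0.0], [0.127, -0.992, -0.001], [-0.0, 0.001, -1.0]]
ft_force: [-0.5, -4.5, 5.0]
width: 0.176
finger_force: 77.9
```

```bash
cat > lidchk.py <<'E'
from h import *
w=get_image('wrist')
q=[.533,.0192,.1285]
g=w['color'].astype(int).sum(2)//3; print(read_state()['tool_pos'])
# horizontal extents of the lid at image row 150, and its left/right edges, vs model
L=silhouettes(w,'lid_tab')[0]['pixels']
for r in (60,150,240): c=np.where(L[r])[0]; print(r,c.min(),c.max(),end='; ')
print()
for a in (0,.02,.04,.08):
    m=render(w,lid(q+[a])[:1]); o=[]
    for r in (60,150,240): c=np.where(m[r*S])[0]; o.append((c.min()/S,c.max()/S))
    print(a,np.round(o,1).tolist(),'iou',(m&up(L)).sum()/(m|up(L)).sum())
E
python3 lidchk.py
```

```text
[0.4261 0.0051 0.0473]
60 0 511; 150 15 506; 240 37 484; 
0 [[42.0, 478.3], [42.0, 478.7], [41.7, 478.7]] iou 0.8788756780798526
0.02 [[38.0, 482.0], [37.0, 483.3], [35.7, 484.7]] iou 0.8887570255827032
0.04 [[34.3, 485.7], [31.7, 488.3], [29.3, 491.0]] iou 0.8906406377396258
0.08 [[25.7, 494.3], [20.7, 499.3], [15.7, 504.3]] iou 0.8820882502173468
```

```bash
sed -i "s/m=render(w,lid(q+\[a\])\[:1\]); o=\[\]/m=render(w,[LB(a)]); o=[]/; s/(60,150,240)/(200,240,262)/g; s/,'iou'.*/)/" lidchk.py; sed -i "2i def LB(a):\n    b=box(-154,-100,-65,65,-2,32); c,s=np.cos(a),np.sin(a)\n    return T(q,np.c_[b[:,0]*c+b[:,2]*s,b[:,1],-b[:,0]*s+b[:,2]*c]+[.074,0,.072])" lidchk.py
python3 lidchk.py
```

```text
[0.426  0.0051 0.0473]
200 27 495; 240 37 485; 262 42 480; 
0 [[23.3, 496.7], [32.3, 488.0], [37.3, 483.0]]
0.02 [[16.7, 503.3], [25.3, 495.0], [30.0, 490.3]]
0.04 [[9.7, 510.3], [18.0, 502.3], [22.3, 497.7]]
0.08 [[0.0, 511.7], [2.0, 511.7], [6.0, 511.7]]
```

Emit:
play_rows:
  offset:
    - [0, 0, 0]
    - [0, 0, 0]
    - [0, 0, 0]
    - [0, 0, 0]
    - [0, 0, -0.3]
    - [0, 0, -0.7]
    - [0, 0, -1]
    - [0, 0, -1]
  yaw: [0, 0, 0, 0, 0, 0, 0, 0]
  gripper: [0.3, 0.5, 0.5, 0.5, 0.5, 0.5, 0.5, 0.5]

```text
t: 29.8
tool_pos: [0.4286, 0.0056, 0.1504]
tool_rot: [[0.992, 0.129, 0.006], [0.129, -0.992, 0.001], [0.006, -0.0, -1.0]]
ft_force: [-0.2, -0.1, -0.1]
width: 0.501
finger_force: 0.0
```

Emit:
play_rows:
  offset:
    - [0, 0, -0.4]
    - [0, 0, -0.7]
    - [0, 0, -0.7]
  yaw: [0, 0, 0]
  gripper: [0.5, 0.5, 0.5]

```text
t: 30.1
tool_pos: [0.4284, 0.0055, 0.2198]
tool_rot: [[0.992, 0.129, 0.006], [0.129, -0.992, 0.001], [0.006, -0.0, -1.0]]
ft_force: [0.4, 0.2, -0.3]
width: 0.501
finger_force: 0.0
```

```bash
python3 - <<'E'
from h import *
p=get_image('scene'); b=get_image('side'); w=get_image('wrist')
for x in (p,b):
    L=silhouettes(x,'lid_tab'); print(fit(lambda q:lid([.533,.0192,.1285,q[0]]),[(x,L[0]['pixels'])],[[.1],[0]],step=(.1,)))
L=silhouettes(w,'lid_tab'); print(len(L) and fit(lid,[(w,L[0]['pixels'])],[[.533,.0192,.1285,.02]]))
H=silhouettes(p,'holder')[0]['pixels'];Hb=silhouettes(b,'holder')[0]['pixels']
print('hold',fit(holder,[(p,H),(b,Hb)],[[.43,-.275,.09]]))
P=np.zeros((384,512),bool)
for d in silhouettes(p,'plate_1'):
    if d['xy'][0]<240 and d['p']>.5: P|=d['pixels']
print('dr',fit(drain,[(p,P)],[[.4268,.2787,.276]]))
plan([.42,.22,.25],105.8)
save(p,'s6')
E
```

```text
(array([-0.0117]), np.float64(0.12118740825313978))
(array([0.0637]), np.float64(0.1150622507933925))
(array([0.5321, 0.0187, 0.1291, 0.0005]), np.float64(0.01177191499414909))
hold (array([ 0.4301, -0.275 ,  0.0935]), np.float64(0.04495074169561408))
dr (array([0.427 , 0.2795, 0.2924]), np.float64(0.31655419363724))
tcp [0.4262 0.0055 0.2169] az 7.3 j7 -0.99 F [-0.7614 -0.2607  0.8698] w 0.503 t 30.55
 now-axes offset/0.1: [ 0.2123 -2.1357 -0.3315]
 yaw/90: -1.094  after-yaw-axes offset/0.1: [ 2.0812  0.5248 -0.3307]
```

Emit:
play_rows:
  offset:
    - [0.1, -0.5, -0.33]
    - [0.17, -1, -0.33]
    - [0.17, -1, -0.33]
    - [0.17, -1, -0.33]
    - [0.17, -1, -0.33]
    - [0.17, -1, -0.33]
    - [0.17, -1, -0.33]
    - [0.17, -1, -0.33]
    - [0.17, -1, -0.33]
    - [0.17, -1, -0.33]
    - [0.17, -1, -0.33]
    - [0.17, -1, -0.33]
  yaw: [-0.1, -0.2, -0.3, -0.4, -0.5, -0.6, -0.7, -0.8, -0.9, -1, -1, -1]
  gripper: [0.5, 0.5, 0.5, 0.5, 0.5, 0.5, 0.5, 0.5, 0.5, 0.5, 0.5, 0.5]

```text
t: 31.75
tool_pos: [0.4305, 0.1066, 0.2503]
tool_rot: [[-0.127, 0.992, -0.001], [0.992, 0.127, -0.0], [0.0, -0.001, -1.0]]
ft_force: [-0.6, 0.3, -0.2]
width: 0.498
finger_force: 0.0
```

Emit:
play_rows:
  offset:
    - [0.4, 0.05, 0]
    - [0.81, 0.09, 0]
    - [0.81, 0.09, 0]
  yaw: [-0.05, -0.094, -0.094]
  gripper: [0.5, 0.5, 0.5]

```text
t: 32.05
tool_pos: [0.4283, 0.195, 0.2499]
tool_rot: [[-0.282, 0.96, -0.001], [0.959, 0.282, 0.003], [0.003, -0.0, -1.0]]
ft_force: [0.4, -0.3, -0.8]
width: 0.502
finger_force: 0.0
```

Emit:
play_rows:
  offset:
    - [0.4, 0.05, 0]
    - [0.81, 0.0, 0]
    - [0.81, 0.0, 0]
    - [0.81, 0, 0]
  yaw: [0, 0, 0, 0]
  gripper: [0.5, 0.5, 0.5, 0.5]

```text
t: 32.45
tool_pos: [0.4065, 0.2668, 0.2501]
tool_rot: [[-0.274, 0.962, -0.001], [0.962, 0.274, -0.001], [-0.001, -0.001, -1.0]]
ft_force: [0.2, -0.4, -0.2]
width: 0.498
finger_force: 0.0
```

```bash
cat > dr.py <<'E'
from h import *
def bars(q):
    r=[]
    for x in(-.069,-.023,.023,.069):
        c,s=np.cos(q[2]),np.sin(q[2]); r+=[T([q[0]+c*x,q[1]+s*x,q[2]],box(-6,6,-32,32,70,92))]
    return r
w=get_image('wrist'); save(w,'w7')
P=np.zeros((384,512),bool)
for d in silhouettes(w,'plate_1'):
    print(round(d['p'],2),d['xy'],d['pixels'].sum()); 
    if d['p']>.4: P|=d['pixels']
print(fit(drain,[(w,P)],[[.427,.279,.276]]))
g=w['color'].astype(int).max(2)
print(fit(bars,[(w,g<45)],[[.427,.279,.276]]))
plan([.427,.279,.2])
E
python3 dr.py
```

```text
0.91 [218.9, 164.7] 1258
0.9 [265.1, 165.4] 1143
0.73 [357.7, 156.8] 2142
0.64 [315.9, 161.1] 1363
(array([0.4306, 0.2792, 0.2791]), np.float64(0.2266355498917566))
(array([0.4296, 0.2808, 0.273 ]), np.float64(0.8880288413666263))
tcp [0.4075 0.2649 0.2505] az 105.7 j7 -0.14 F [-0.2588 -0.2827 -0.4869] w 0.498 t 32.55
 now-axes offset/0.1: [0.0841 0.2257 0.5046]
```

View pics/w7.png

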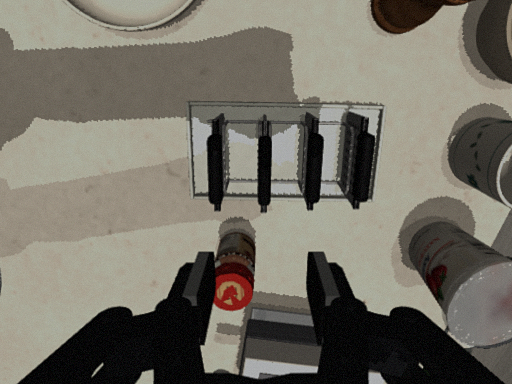

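```bash
python3 - <<'E'
from h import *
w=get_image('wrist'); g=w['color'].astype(int).max(2)
b=np.zeros((384,512),np.uint8); b[120:212,200:385]=(g<42)[120:212,200:385]
b=cv2.morphologyEx(b,cv2.MORPH_OPEN,np.ones((3,3)))
n,l,st,ce=cv2.connectedComponentsWithStats(b)
for i in range(1,n):
    if st[i,4]>150: print(st[i],ce[i])
for q in ([.4306,.2792,.2765],):
  for x in(-.069,-.023,.023,.069):
    c,s=np.cos(q[2]),np.sin(q[2]); X=T([q[0]+c*x,q[1]+s*x,q[2]],box(-6,6,-32,32,70,92)); u=proj(w,X)
    print(u.min(0),u.max(0),(u.min(0)+u.max(0))/2)
E
```

```text
[ 207  120   17   82 1064] [214.6222 163.2895]
[257 120  14  90 977] [263.5896 164.7451]
[ 303  120   19   81 1113] [312.3226 162.4744]
[ 341  120   33   82 1849] [357.1509 160.2104]
[203.7957 129.5685] [222.8446 202.248 ] [213.3202 165.9083]
[256.5666 129.403 ] [270.3612 202.1581] [263.4639 165.7806]
[303.7127 129.3939] [323.1247 202.055 ] [313.4187 165.7245]
[349.9354 129.5356] [375.348  201.9394] [362.6417 165.7375]
```

Emit:
play_rows:
  offset:
    - [0.03, 0.4, 0.2]
    - [0.075, 0.8, 0.5]
    - [0.075, 0.95, 0.87]
    - [0.075, 0.95, 0.87]
    - [0.075, 0.95, 0.87]
  yaw: [0, 0, 0, 0, 0]
  gripper: [0.35, 0.35, 0.35, 0.35, 0.35]

```text
t: 33.1
tool_pos: [0.4965, 0.2977, 0.1633]
tool_rot: [[-0.27, 0.963, -0.002], [0.963, 0.27, -0.002], [-0.001, -0.002, -1.0]]
ft_force: [-0.4, -0.5, 0.5]
width: 0.352
finger_force: 0.0
```

Emit:
play_rows:
  offset:
    - [0, 0, 0.2]
    - [0, 0, 0.4]
    - [0, 0, 0.6]
    - [0, 0, 0.8]
    - [0, 0, 0.9]
    - [0, 0, 1]
    - [0, 0, 1]
  yaw: [0, 0, 0, 0, 0, 0, 0]
  gripper: [0.35, 0.35, 0.35, 0.35, 0.35, 0.35, 0.35]

```text
t: 33.8
tool_pos: [0.4962, 0.2993, 0.0639]
tool_rot: [[-0.272, 0.962, -0.0], [0.962, 0.272, 0.0], [0.0, -0.0, -1.0]]
ft_force: [0.5, 0.1, -0.8]
width: 0.351
finger_force: 0.0
```

```bash
python3 - <<'E'
from h import *
plan([.497,.298,.063],105.84)
E
```

```text
tcp [0.4962 0.2993 0.0639] az 105.8 j7 0.03 F [ 0.5296  0.1195 -0.8257] w 0.351 t 33.80
 now-axes offset/0.1: [-0.0142  0.0039  0.0085]
 yaw/90: -0.000  after-yaw-axes offset/0.1: [-0.0142  0.0039  0.0085]
```

Emit:
play_rows:
  offset:
    - [0, 0, 0]
    - [0, 0, 0]
    - [0, 0, 0]
    - [0, 0, 0]
    - [0, 0, 0]
    - [0, 0, -0.2]
    - [0, 0, -0.4]
    - [0, 0, -0.7]
    - [0, 0, -1]
    - [0, 0, -1]
  yaw: [0, 0, 0, 0, 0, 0, 0, 0, 0, 0]
  gripper: [0, 0, 0, 0, 0, 0, 0, 0, 0, 0]
  newtons: 60

```text
t: 34.8
tool_pos: [0.4991, 0.3003, 0.1675]
tool_rot: [[-0.272, 0.962, 0.007], [0.962, 0.272, 0.004], [0.002, 0.008, -1.0]]
ft_force: [1.6, 0.4, -1.0]
width: 0.127
finger_force: 58.7
```

Emit:
play_rows:
  offset:
    - [0, 0, -0.3]
    - [0, 0, -0.5]
    - [0, 0, -0.5]
  yaw: [0.05, 0.1, 0.115]
  gripper: [0, 0, 0]

```text
t: 35.1
tool_pos: [0.4977, 0.2999, 0.2153]
tool_rot: [[-0.094, 0.996, 0.004], [0.996, 0.094, 0.002], [0.002, 0.004, -1.0]]
ft_force: [0.9, -0.7, -0.4]
width: 0.131
finger_force: 58.7
```

```bash
python3 - <<'E'
from h import *
plan([.4988,-.2686,.21],95.36)
p=get_image('scene'); b=get_image('side')
H=silhouettes(p,'holder')[0]['pixels'];Hb=silhouettes(b,'holder')[0]['pixels']
print('hold',fit(holder,[(p,H),(b,Hb)],[[.43,-.275,.09]]))
E
```

```text
tcp [0.4977 0.2999 0.2153] az 95.4 j7 -0.20 F [ 0.8693 -0.6804 -0.4266] w 0.131 t 35.10
 now-axes offset/0.1: [-5.6605 -0.5246  0.0411]
 yaw/90: 0.000  after-yaw-axes offset/0.1: [-5.6608 -0.5204  0.0531]
hold (array([ 0.4278, -0.2755,  0.0885]), np.float64(0.043070880046348625))
```

Emit:
play_rows:
  offset:
    - [-0.4, -0.05, 0]
    - [-0.8, -0.1, 0]
    - [-1, -0.1, 0]
    - [-1, -0.1, 0]
  yaw: [0, 0, 0, 0]
  gripper: [0, 0, 0, 0]

```text
t: 35.7
tool_pos: [0.4959, 0.194, 0.2127]
tool_rot: [[-0.089, 0.996, -0.002], [0.996, 0.089, -0.003], [-0.003, -0.002, -1.0]]
ft_force: [0.1, 0.4, -0.5]
width: 0.127
finger_force: 58.7
```

Emit:
play_rows:
  offset:
    - [-0.5, -0.05, 0]
    - [-1, -0.1, 0]
    - [-1, -0.1, 0]
  yaw: [0, 0, 0]
  gripper: [0, 0, 0]

```text
t: 36.0
tool_pos: [0.4953, 0.0905, 0.2134]
tool_rot: [[-0.084, 0.996, -0.001], [0.996, 0.084, -0.005], [-0.005, -0.001, -1.0]]
ft_force: [0.8, -0.2, -0.5]
width: 0.126
finger_force: 58.7
```

Emit:
play_rows:
  offset:
    - [-0.5, -0.05, 0]
    - [-1, -0.1, 0]
    - [-1, -0.1, 0]
  yaw: [0, 0, 0]
  gripper: [0, 0, 0]

```text
t: 36.3
tool_pos: [0.4948, -0.0101, 0.2136]
tool_rot: [[-0.083, 0.997, 0.0], [0.997, 0.083, -0.005], [-0.005, -0.0, -1.0]]
ft_force: [-0.5, -0.6, -0.2]
width: 0.131
finger_force: 58.7
```

Emit:
play_rows:
  offset:
    - [-0.5, -0.05, 0]
    - [-1, -0.1, 0]
    - [-1, -0.1, 0]
    - [-1, -0.1, 0]
    - [-1, -0.1, 0]
  yaw: [0, 0, 0, 0, 0]
  gripper: [0, 0, 0, 0, 0]

```text
t: 36.8
tool_pos: [0.495, -0.1002, 0.2128]
tool_rot: [[-0.098, 0.995, -0.001], [0.995, 0.098, 0.002], [0.002, -0.001, -1.0]]
ft_force: [0.2, 0.5, -0.9]
width: 0.125
finger_force: 58.7
```

```bash
cat > ho.py <<'E'
from h import *
import sys
w=get_image('wrist'); p=get_image('scene')
if len(sys.argv)>2: save(w,sys.argv[2])
H=silhouettes(w,'holder'); Hp=silhouettes(p,'holder'); obs=[]
print([(round(d['p'],2),d['pixels'].sum()) for d in H])
q1,f1=fit(holder,[(p,Hp[0]['pixels'])],[[.428,-.275,.09]]); print('scene',q1,f1)
q=q1
if H:
    q,f=fit(holder,[(w,H[0]['pixels'])],[q1]); print('wrist',q,f)
    if f>.2: q=q1
for k,x in enumerate((-.069,-.023,.023,.069)):
    c,s=np.cos(q[2]),np.sin(q[2])
    if sys.argv[1]==str(k): plan([q[0]+c*x,q[1]+s*x,.068],90+np.degrees(q[2]))
E
python3 ho.py 3 w8
```

```text
[(0.77, np.int64(8019))]
scene [ 0.4265 -0.2765  0.0839] 0.020459118124742437
wrist [ 0.4272 -0.2769  0.0962] 0.6153179561793907
tcp [ 0.4951 -0.1007  0.2133] az 95.7 j7 0.55 F [-0.1163 -0.17   -0.9887] w 0.130 t 37.00
 now-axes offset/0.1: [-1.6925 -0.165   1.4521]
 yaw/90: 0.009  after-yaw-axes offset/0.1: [-1.6937 -0.1406  1.4532]
```

View pics/w8.png

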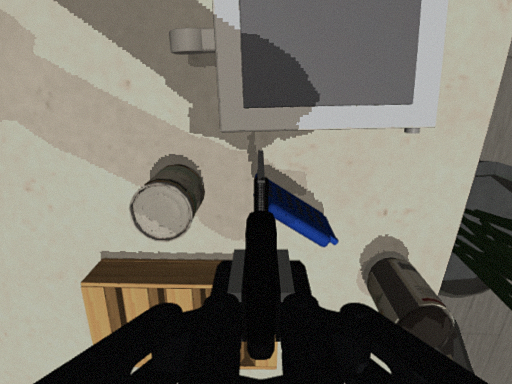

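```bash
python3 - <<'E'
from h import *
w=get_image('wrist')
for q in ([.428,-.276,.089],[.4265,-.2765,.0839],[.4301,-.275,.0935]):
    print(q,proj(w,T(q,np.array([[-.103,.056,.054],[-.103,.056,0],[-.103,-.056,.054],[.0,.056,.054]]))).round(1).tolist())
    c,s=np.cos(q[2]),np.sin(q[2]); plan([q[0]+c*.069,q[1]+s*.069,.068],90+np.degrees(q[2]))
c=w['color'][265:300,70:200]; cv2.imwrite('pics/x.png',c[:,:,::-1])
g=w['color'].astype(int).sum(2)
for x in (100,150,200): print(x,g[250:300,x].tolist())
for y in (290,320): print(y,g[y,70:180].tolist())
E
```

```text
[0.428, -0.276, 0.089] [[79.7, 280.6], [101.9, 255.6], [97.1, 364.2], [178.2, 282.7]]
tcp [ 0.495  -0.1011  0.2135] az 95.6 j7 0.55 F [-0.0338 -0.4169 -0.3192] w 0.128 t 37.05
 now-axes offset/0.1: [-1.6815 -0.1478  1.4539]
 yaw/90: 0.006  after-yaw-axes offset/0.1: [-1.6821 -0.1329  1.4546]
[0.4265, -0.2765, 0.0839] [[78.5, 280.4], [100.8, 255.5], [95.6, 364.0], [177.0, 283.0]]
tcp [ 0.495  -0.1011  0.2135] az 95.6 j7 0.55 F [-0.0338 -0.4169 -0.3192] w 0.128 t 37.05
 now-axes offset/0.1: [-1.6885 -0.1633  1.4539]
 yaw/90: 0.009  after-yaw-axes offset/0.1: [-1.69   -0.1397  1.4546]
[0.4301, -0.275, 0.0935] [[81.5, 280.3], [103.4, 255.4], [99.1, 364.1], [180.0, 282.1]]
tcp [ 0.495  -0.1011  0.2135] az 95.6 j7 0.55 F [-0.0338 -0.4169 -0.3192] w 0.128 t 37.05
 now-axes offset/0.1: [-1.6705 -0.1259  1.4539]
 yaw/90: 0.003  after-yaw-axes offset/0.1: [-1.6704 -0.1186  1.4546]
100 [501, 336, 347, 473, 471, 500, 487, 492, 478, 408, 255, 128, 121, 139, 136, 121, 129, 145, 161, 140, 137, 141, 131, 131, 122, 137, 142, 145, 148, 130, 145, 167, 381, 433, 423, 329, 282, 403, 420, 402, 405, 413, 4
[... 897 characters left out ...]
, 409, 407, 427, 412, 404, 413, 433, 409, 273, 222, 268, 267, 258, 254, 251, 249, 256, 250, 173, 96, 128, 122, 104, 92, 115, 253, 247, 359, 415, 430, 406, 410, 406, 399, 402, 406, 427, 416, 428, 421, 424]
320 [534, 536, 538, 539, 532, 536, 529, 530, 545, 541, 529, 526, 523, 517, 516, 519, 529, 494, 438, 412, 422, 405, 395, 390, 396, 407, 396, 395, 408, 410, 423, 421, 420, 411, 426, 419, 422, 415, 395, 278, 235, 253, 239, 236, 253, 262, 266, 263, 279, 258, 193, 110, 120, 104, 102, 118, 224, 369, 445, 370, 309, 201, 73, 5, 3, 36, 13, 12, 40, 25, 20, 1, 16, 43, 23, 21, 10, 22, 25, 8, 48, 2, 46, 30, 32, 17, 28, 22, 43, 24, 32, 60, 15, 1, 49, 32, 20, 1, 35, 9, 55, 50, 6, 16, 13, 30, 18, 0, 0, 20]
```

Emit:
play_rows:
  offset:
    - [-0.4, -0.04, 0]
    - [-0.9, -0.08, 0]
    - [-0.9, -0.08, 0]
  yaw: [0.006, 0.006, 0.006]
  gripper: [0, 0, 0]

```text
t: 37.35
tool_pos: [0.494, -0.2019, 0.2147]
tool_rot: [[-0.074, 0.997, 0.001], [0.997, 0.074, -0.008], [-0.008, 0.001, -1.0]]
ft_force: [-0.6, -0.2, -0.8]
width: 0.128
finger_force: 58.7
```

Emit:
play_rows:
  offset:
    - [-0.4, -0.04, 0]
    - [-0.785, -0.065, 0.2]
    - [-0.785, -0.065, 0.6]
    - [-0.785, -0.065, 0.6]
    - [-0.785, -0.065, 0.6]
    - [-0.785, -0.065, 0.6]
  yaw: [0, 0, 0, 0, 0, 0]
  gripper: [0, 0, 0, 0, 0, 0]

```text
t: 37.95
tool_pos: [0.4971, -0.2711, 0.1552]
tool_rot: [[-0.088, 0.996, 0.003], [0.996, 0.088, -0.001], [-0.001, 0.003, -1.0]]
ft_force: [0.3, -0.0, -0.5]
width: 0.128
finger_force: 58.7
```

```bash
python3 - <<'E'
from h import *
plan([.4278+.0687,-.2765+.0061,.068],95.1)
E
```

```text
tcp [ 0.4971 -0.2711  0.1552] az 95.0 j7 0.89 F [ 0.2826 -0.002  -0.5299] w 0.128 t 37.95
 now-axes offset/0.1: [ 0.0088 -0.008   0.8721]
 yaw/90: -0.001  after-yaw-axes offset/0.1: [ 0.0078 -0.0057  0.8722]
```

Emit:
play_rows:
  offset:
    - [0.008, -0.006, 0.2]
    - [0.008, -0.006, 0.35]
    - [0.008, -0.006, 0.5]
    - [0.008, -0.006, 0.6]
    - [0.008, -0.006, 0.7]
    - [0.008, -0.006, 0.78]
    - [0.008, -0.006, 0.83]
    - [0.008, -0.006, 0.83]
  yaw: [0, 0, 0, 0, 0, 0, 0, 0]
  gripper: [0, 0, 0, 0, 0, 0, 0, 0]

```text
t: 38.75
tool_pos: [0.4948, -0.2708, 0.0702]
tool_rot: [[-0.086, 0.996, -0.001], [0.996, 0.086, 0.0], [0.001, -0.001, -1.0]]
ft_force: [0.0, -0.2, -0.6]
width: 0.128
finger_force: 58.7
```

Emit:
play_rows:
  offset:
    - [0, 0, 0.02]
    - [0, 0, 0.04]
    - [0, 0, 0.05]
    - [0, 0, 0.05]
  yaw: [0, 0, 0, 0]
  gripper: [0, 0, 0, 0]

```text
t: 39.15
tool_pos: [0.4956, -0.2715, 0.0687]
tool_rot: [[-0.086, 0.996, 0.003], [0.996, 0.086, 0.0], [-0.0, 0.003, -1.0]]
ft_force: [-2.0, 2.4, 14.7]
width: 0.128
finger_force: 61.3
```

Emit:
play_rows:
  offset:
    - [0, 0, -0.01]
    - [0, 0, -0.01]
    - [0, 0, -0.01]
    - [0, 0, -0.2]
    - [0, 0, -0.6]
    - [0, 0, -1]
    - [0, 0, -1]
  yaw: [0, 0, 0, 0, 0, 0, 0]
  gripper: [0.35, 0.35, 0.35, 0.35, 0.35, 0.35, 0.35]

```text
t: 39.85
tool_pos: [0.4979, -0.2736, 0.1707]
tool_rot: [[-0.086, 0.996, 0.01], [0.996, 0.086, -0.006], [-0.007, 0.009, -1.0]]
ft_force: [-0.1, -0.2, 0.1]
width: 0.352
finger_force: 0.0
```

Emit:
play_rows:
  offset:
    - [0.4, 0, -0.2]
    - [0.8, 0, -0.3]
    - [1, 0, -0.3]
  yaw: [0, 0, 0]
  gripper: [0.35, 0.35, 0.35]

```text
t: 40.15
tool_pos: [0.4869, -0.1677, 0.196]
tool_rot: [[-0.09, 0.996, 0.001], [0.996, 0.09, 0.002], [0.002, 0.001, -1.0]]
ft_force: [0.3, 0.7, -0.4]
width: 0.349
finger_force: 0.0
```

Emit:
play_rows:
  offset:
    - [0.5, 0, 0]
    - [1, 0, 0]
    - [1, 0, 0]
    - [1, 0, 0]
  yaw: [0, 0, 0, 0]
  gripper: [0.35, 0.35, 0.35, 0.35]

```text
t: 40.55
tool_pos: [0.4777, -0.0701, 0.195]
tool_rot: [[-0.09, 0.996, -0.001], [0.996, 0.09, 0.0], [0.0, -0.001, -1.0]]
ft_force: [-0.3, -0.7, 0.1]
width: 0.351
finger_force: 0.0
```

```bash
python3 - <<'E'
from h import *
plan([.4527,.2855,.16],105.84)
p=get_image('scene'); save(p,'s9')
cv2.imwrite('pics/s9c.png',cv2.resize(p['color'][240:370,260:400,::-1],(560,520)))
E
```

```text
tcp [ 0.4777 -0.0701  0.195 ] az 95.2 j7 0.51 F [-0.2807 -0.653   0.1179] w 0.351 t 40.55
 now-axes offset/0.1: [3.5641 0.0715 0.3509]
 yaw/90: -0.119  after-yaw-axes offset/0.1: [3.4892 0.7303 0.3503]
```

View pics/s9c.png

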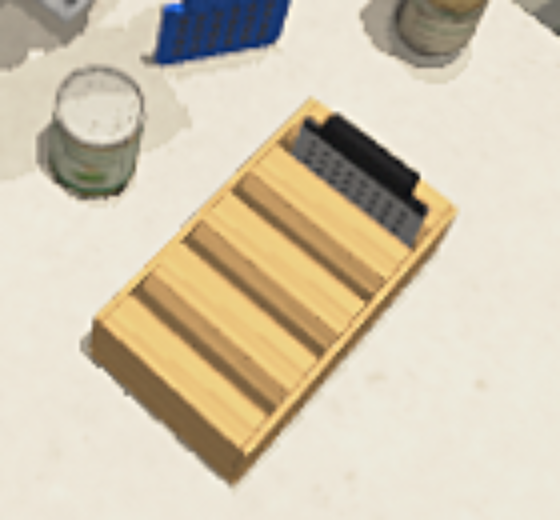

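Emit:
play_rows:
  offset:
    - [0.5, 0.02, 0]
    - [1, 0.02, 0]
    - [1, 0.02, 0]
  yaw: [0, 0, 0]
  gripper: [0.35, 0.35, 0.35]

```text
t: 40.9
tool_pos: [0.4709, 0.0345, 0.1947]
tool_rot: [[-0.096, 0.995, -0.002], [0.995, 0.096, 0.004], [0.004, -0.002, -1.0]]
ft_force: [-0.2, 0.2, -0.0]
width: 0.352
finger_force: 0.0
```

Emit:
play_rows:
  offset:
    - [0.5, 0.02, 0]
    - [1, 0.02, 0]
    - [1, 0.02, 0]
  yaw: [0, 0, 0]
  gripper: [0.35, 0.35, 0.35]

```text
t: 41.2
tool_pos: [0.4643, 0.1346, 0.1948]
tool_rot: [[-0.096, 0.995, -0.001], [0.995, 0.096, 0.004], [0.004, -0.001, -1.0]]
ft_force: [-0.4, -0.7, -0.3]
width: 0.353
finger_force: 0.0
```

Emit:
play_rows:
  offset:
    - [0.5, 0.02, 0]
    - [1, 0.02, 0]
    - [1, 0.02, 0]
  yaw: [0, 0, 0]
  gripper: [0.35, 0.35, 0.35]

```text
t: 41.5
tool_pos: [0.4575, 0.2348, 0.1947]
tool_rot: [[-0.097, 0.995, -0.001], [0.995, 0.097, 0.004], [0.004, -0.0, -1.0]]
ft_force: [-0.0, 0.2, -0.7]
width: 0.351
finger_force: 0.0
```

Emit:
play_rows:
  offset:
    - [0.3, 0.01, 0.1]
    - [0.564, 0.012, 0.35]
    - [0.564, 0.012, 0.35]
    - [0.564, 0.012, 0.35]
    - [0.564, 0.012, 0.35]
  yaw: [-0.06, -0.119, -0.119, -0.119, -0.119]
  gripper: [0.35, 0.35, 0.35, 0.35, 0.35]

```text
t: 42.0
tool_pos: [0.4559, 0.2815, 0.1611]
tool_rot: [[-0.265, 0.964, 0.001], [0.964, 0.265, -0.001], [-0.001, 0.001, -1.0]]
ft_force: [0.9, -0.1, 0.1]
width: 0.35
finger_force: 0.0
```

```bash
python3 - <<'E'
from h import *
plan([.4527,.2855,.0635],105.84)
E
```

```text
tcp [0.4559 0.2815 0.1611] az 105.4 j7 -0.02 F [ 0.8589 -0.0666  0.076 ] w 0.350 t 42.00
 now-axes offset/0.1: [ 0.0485 -0.0214  0.9755]
 yaw/90: -0.005  after-yaw-axes offset/0.1: [ 0.0473 -0.0201  0.9756]
```

Emit:
play_rows:
  offset:
    - [0.047, -0.02, 0.2]
    - [0.047, -0.02, 0.4]
    - [0.047, -0.02, 0.6]
    - [0.047, -0.02, 0.8]
    - [0.047, -0.02, 0.9]
    - [0.047, -0.02, 0.975]
    - [0.047, -0.02, 0.975]
    - [0.047, -0.02, 0.975]
    - [0.047, -0.02, 0.975]
    - [0.047, -0.02, 0.975]
    - [0.047, -0.02, 0.975]
    - [0.047, -0.02, 0.975]
  yaw: [-0.005, -0.005, -0.005, -0.005, -0.005, -0.005, -0.005, -0.005, -0.005, -0.005, -0.005, -0.005]
  gripper: [0.35, 0.35, 0.35, 0.35, 0.35, 0.35, 0.35, 0, 0, 0, 0, 0]

```text
t: 43.2
tool_pos: [0.452, 0.2883, 0.064]
tool_rot: [[-0.277, 0.961, 0.002], [0.961, 0.277, 0.001], [0.001, 0.002, -1.0]]
ft_force: [-0.6, -1.4, 5.7]
width: 0.126
finger_force: 59.5
```

Emit:
play_rows:
  offset:
    - [0, 0, -0.2]
    - [0, 0, -0.5]
    - [0, 0, -1]
    - [0, 0, -1]
  yaw: [0, 0, 0, 0]
  gripper: [0, 0, 0, 0]

```text
t: 43.6
tool_pos: [0.455, 0.2896, 0.1686]
tool_rot: [[-0.277, 0.961, 0.01], [0.961, 0.277, 0.007], [0.003, 0.012, -1.0]]
ft_force: [2.1, 0.5, -0.0]
width: 0.127
finger_force: 59.0
```

Emit:
play_rows:
  offset:
    - [0, 0, -0.3]
    - [0, 0, -0.5]
    - [0, 0, -0.5]
  yaw: [0.06, 0.119, 0.119]
  gripper: [0, 0, 0]

```text
t: 43.9
tool_pos: [0.4524, 0.2887, 0.2149]
tool_rot: [[-0.094, 0.996, 0.004], [0.996, 0.094, 0.003], [0.002, 0.004, -1.0]]
ft_force: [-0.2, -0.7, -1.8]
width: 0.127
finger_force: 58.9
```

Emit:
play_rows:
  offset:
    - [-0.5, -0.05, 0]
    - [-1, -0.093, 0]
    - [-1, -0.093, 0]
  yaw: [0, 0, 0]
  gripper: [0, 0, 0]

```text
t: 44.2
tool_pos: [0.4504, 0.1787, 0.2121]
tool_rot: [[-0.083, 0.997, -0.003], [0.997, 0.083, -0.006], [-0.005, -0.003, -1.0]]
ft_force: [0.1, 0.2, -0.2]
width: 0.128
finger_force: 58.8
```

Emit:
play_rows:
  offset:
    - [-0.5, -0.05, 0]
    - [-1, -0.093, 0]
    - [-1, -0.093, 0]
  yaw: [0, 0, 0]
  gripper: [0, 0, 0]

```text
t: 44.5
tool_pos: [0.4503, 0.0788, 0.2124]
tool_rot: [[-0.082, 0.997, -0.002], [0.997, 0.082, -0.005], [-0.005, -0.002, -1.0]]
ft_force: [0.6, 0.3, -1.2]
width: 0.13
finger_force: 58.8
```

Emit:
play_rows:
  offset:
    - [-0.5, -0.05, 0]
    - [-1, -0.093, 0]
    - [-1, -0.093, 0]
  yaw: [0, 0, 0]
  gripper: [0, 0, 0]

```text
t: 44.8
tool_pos: [0.4503, -0.0214, 0.2127]
tool_rot: [[-0.081, 0.997, -0.001], [0.997, 0.081, -0.005], [-0.005, -0.001, -1.0]]
ft_force: [-0.3, 0.0, -0.5]
width: 0.122
finger_force: 58.8
```

Emit:
play_rows:
  offset:
    - [-0.5, -0.05, 0]
    - [-1, -0.093, 0]
    - [-1, -0.093, 0]
    - [-1, -0.093, 0]
    - [-1, -0.093, 0]
  yaw: [0, 0, 0, 0, 0]
  gripper: [0, 0, 0, 0, 0]

```text
t: 45.3
tool_pos: [0.4512, -0.1121, 0.2121]
tool_rot: [[-0.096, 0.995, -0.002], [0.995, 0.096, 0.001], [0.002, -0.002, -1.0]]
ft_force: [-0.2, 1.2, -0.4]
width: 0.13
finger_force: 58.9
```

```bash
cat > edge.py <<'E'
from h import *
import sys
x=float(sys.argv[1]); w=get_image('wrist'); g=w['color'].astype(int); p=get_image('scene')
Hp=silhouettes(p,'holder')[0]['pixels']; print('scene',fit(holder,[(p,Hp)],[[.4265,-.2765,.084]]))
Q=np.array([.4278,-.2765,.089]); 
# compare wrist colour edges (wood vs table) with prediction of nominal pose: top north edge
H=silhouettes(w,'holder')
if H:
    L=H[0]['pixels']; m=render(w,holder(Q))[1::S,1::S].astype(bool)
    for c in (90,100,120,140,160,180): 
        o=np.where(L[:,c])[0]; n=np.where(m[:,c])[0]; print(c,o.min() if len(o) else None,n.min() if len(n) else None,end='; ')
    for r in (280,290,300,310,320):
        o=np.where(L[r])[0]; n=np.where(m[r])[0]; print('r',r,o.min() if len(o) else None,n.min() if len(n) else None,end='; ')
    print()
c,s=np.cos(Q[2]),np.sin(Q[2]); plan([Q[0]+c*x,Q[1]+s*x,.068],95.1)
save(w,'e%s'%sys.argv[2])
E
python3 edge.py .023 1
```

```text
scene (array([ 0.4278, -0.2761,  0.1024]), np.float64(0.15925907776743276))
90 None None; 100 None None; 120 None None; 140 253 252; 160 253 252; 180 253 253; r 280 122 122; r 290 124 123; r 300 125 125; r 310 126 127; r 320 None 128; 
tcp [ 0.4517 -0.1122  0.2128] az 95.6 j7 0.61 F [ 0.2777  0.5819 -0.8179] w 0.126 t 45.50
 now-axes offset/0.1: [-1.6151 -0.1664  1.4472]
 yaw/90: 0.005  after-yaw-axes offset/0.1: [-1.6155 -0.1545  1.4481]
```

Emit:
play_rows:
  offset:
    - [-0.4, -0.04, 0]
    - [-0.9, -0.09, 0]
    - [-0.9, -0.09, 0]
  yaw: [0.005, 0.005, 0.005]
  gripper: [0, 0, 0]

```text
t: 45.8
tool_pos: [0.45, -0.2122, 0.2142]
tool_rot: [[-0.076, 0.997, 0.002], [0.997, 0.076, -0.008], [-0.008, 0.001, -1.0]]
ft_force: [-0.5, -0.2, -0.5]
width: 0.13
finger_force: 58.8
```

Emit:
play_rows:
  offset:
    - [-0.4, -0.04, 0]
    - [-0.69, -0.07, 0.2]
    - [-0.69, -0.07, 0.6]
    - [-0.69, -0.07, 0.6]
    - [-0.69, -0.07, 0.6]
    - [-0.69, -0.07, 0.6]
  yaw: [0, 0, 0, 0, 0, 0]
  gripper: [0, 0, 0, 0, 0, 0]

```text
t: 46.4
tool_pos: [0.4514, -0.2731, 0.1546]
tool_rot: [[-0.088, 0.996, 0.002], [0.996, 0.088, -0.001], [-0.001, 0.002, -1.0]]
ft_force: [-0.2, -0.4, -0.8]
width: 0.131
finger_force: 58.8
```

```bash
python3 - <<'E'
from h import *
plan([.4278+.0229,-.2745+.0025,.068],95.1)
E
```

```text
tcp [ 0.4514 -0.2731  0.1546] az 95.0 j7 0.97 F [-0.1746 -0.4157 -0.809 ] w 0.131 t 46.40
 now-axes offset/0.1: [ 0.0122 -0.0077  0.866 ]
 yaw/90: -0.001  after-yaw-axes offset/0.1: [ 0.0112 -0.0058  0.866 ]
```

Emit:
play_rows:
  offset:
    - [0.011, -0.006, 0.2]
    - [0.011, -0.006, 0.35]
    - [0.011, -0.006, 0.5]
    - [0.011, -0.006, 0.6]
    - [0.011, -0.006, 0.7]
    - [0.011, -0.006, 0.78]
    - [0.011, -0.006, 0.83]
    - [0.011, -0.006, 0.85]
    - [0.011, -0.006, 0.87]
    - [0.011, -0.006, 0.875]
    - [0.011, -0.006, 0.875]
  yaw: [0, 0, 0, 0, 0, 0, 0, 0, 0, 0, 0]
  gripper: [0, 0, 0, 0, 0, 0, 0, 0, 0, 0, 0]

```text
t: 47.5
tool_pos: [0.4495, -0.2725, 0.068]
tool_rot: [[-0.086, 0.996, 0.002], [0.996, 0.086, 0.001], [0.001, 0.002, -1.0]]
ft_force: [-3.7, 3.6, 14.8]
width: 0.132
finger_force: 61.3
```

Emit:
play_rows:
  offset:
    - [0, 0, -0.01]
    - [0, 0, -0.01]
    - [0, 0, -0.01]
    - [0, 0, -0.2]
    - [0, 0, -0.6]
    - [0, 0, -1]
    - [0, 0, -1]
  yaw: [0, 0, 0, 0, 0, 0, 0]
  gripper: [0.35, 0.35, 0.35, 0.35, 0.35, 0.35, 0.35]

```text
t: 48.2
tool_pos: [0.4521, -0.2752, 0.1703]
tool_rot: [[-0.086, 0.996, 0.009], [0.996, 0.086, -0.006], [-0.007, 0.009, -1.0]]
ft_force: [0.2, -0.7, 0.2]
width: 0.348
finger_force: 0.0
```

Emit:
play_rows:
  offset:
    - [0.4, 0, -0.2]
    - [0.8, 0, -0.3]
    - [1, 0.01, -0.3]
  yaw: [0, 0, 0]
  gripper: [0.35, 0.35, 0.35]

```text
t: 48.5
tool_pos: [0.4418, -0.1694, 0.1957]
tool_rot: [[-0.089, 0.996, 0.0], [0.996, 0.089, 0.002], [0.002, 0.001, -1.0]]
ft_force: [1.0, 0.9, 0.8]
width: 0.349
finger_force: 0.0
```

Emit:
play_rows:
  offset:
    - [0.5, 0, 0]
    - [1, 0.01, 0]
    - [1, 0.01, 0]
  yaw: [0, 0, 0]
  gripper: [0.35, 0.35, 0.35]

```text
t: 48.8
tool_pos: [0.4331, -0.0643, 0.194]
tool_rot: [[-0.1, 0.995, -0.005], [0.995, 0.1, 0.005], [0.006, -0.004, -1.0]]
ft_force: [0.7, -1.4, -0.0]
width: 0.352
finger_force: 0.0
```

Emit:
play_rows:
  offset:
    - [0.5, 0, 0]
    - [1, 0.01, 0]
    - [1, 0.01, 0]
  yaw: [0, 0, 0]
  gripper: [0.35, 0.35, 0.35]

```text
t: 49.1
tool_pos: [0.4255, 0.0343, 0.1943]
tool_rot: [[-0.1, 0.995, -0.003], [0.995, 0.1, 0.003], [0.004, -0.003, -1.0]]
ft_force: [-0.1, -0.7, 0.1]
width: 0.351
finger_force: 0.0
```

Emit:
play_rows:
  offset:
    - [0.5, 0, 0]
    - [1, 0.01, 0]
    - [1, 0.01, 0]
  yaw: [0, 0, 0]
  gripper: [0.35, 0.35, 0.35]

```text
t: 49.4
tool_pos: [0.4181, 0.1336, 0.1945]
tool_rot: [[-0.099, 0.995, -0.002], [0.995, 0.099, 0.003], [0.003, -0.002, -1.0]]
ft_force: [-0.5, -0.4, 0.9]
width: 0.349
finger_force: 0.0
```

Emit:
play_rows:
  offset:
    - [0.5, 0, 0]
    - [1, 0.01, 0]
    - [1, 0.01, 0]
  yaw: [0, 0, 0]
  gripper: [0.35, 0.35, 0.35]

```text
t: 49.7
tool_pos: [0.4104, 0.2333, 0.1945]
tool_rot: [[-0.099, 0.995, -0.001], [0.995, 0.099, 0.003], [0.003, -0.001, -1.0]]
ft_force: [-0.1, -0.3, 0.3]
width: 0.348
finger_force: 0.0
```

Emit:
play_rows:
  offset:
    - [0.3, 0.01, 0.1]
    - [0.465, 0.012, 0.35]
    - [0.465, 0.012, 0.35]
    - [0.465, 0.012, 0.35]
    - [0.465, 0.012, 0.35]
  yaw: [-0.06, -0.121, -0.121, -0.121, -0.121]
  gripper: [0.35, 0.35, 0.35, 0.35, 0.35]

```text
t: 50.2
tool_pos: [0.4097, 0.2705, 0.1613]
tool_rot: [[-0.268, 0.963, 0.001], [0.963, 0.268, -0.001], [-0.001, 0.001, -1.0]]
ft_force: [-0.5, -0.1, 0.0]
width: 0.353
finger_force: 0.0
```

```bash
python3 - <<'E'
from h import *
plan([.4085,.2729,.0635],105.84)
E
```

```text
tcp [0.4097 0.2705 0.1613] az 105.6 j7 -0.02 F [-0.5069 -0.0537  0.0007] w 0.353 t 50.20
 now-axes offset/0.1: [ 0.0276 -0.006   0.9785]
 yaw/90: -0.003  after-yaw-axes offset/0.1: [ 0.0268 -0.005   0.9785]
```

Emit:
play_rows:
  offset:
    - [0.01, -0.005, 0.2]
    - [0.01, -0.005, 0.4]
    - [0.01, -0.005, 0.6]
    - [0.01, -0.005, 0.8]
    - [0.01, -0.005, 0.9]
    - [0.01, -0.005, 0.975]
    - [0.01, -0.005, 0.975]
    - [0.01, -0.005, 0.975]
    - [0.01, -0.005, 0.975]
    - [0.01, -0.005, 0.975]
    - [0.01, -0.005, 0.975]
    - [0.01, -0.005, 0.975]
  yaw: [-0.003, -0.003, -0.003, -0.003, -0.003, -0.003, -0.003, -0.003, -0.003, -0.003, -0.003, -0.003]
  gripper: [0.35, 0.35, 0.35, 0.35, 0.35, 0.35, 0.35, 0, 0, 0, 0, 0]

```text
t: 51.4
tool_pos: [0.4085, 0.2736, 0.064]
tool_rot: [[-0.277, 0.961, 0.002], [0.961, 0.277, 0.001], [0.001, 0.002, -1.0]]
ft_force: [-1.0, -0.9, 6.3]
width: 0.134
finger_force: 59.2
```

Emit:
play_rows:
  offset:
    - [0, 0, -0.2]
    - [0, 0, -0.5]
    - [0, 0, -1]
    - [0, 0, -1]
  yaw: [0, 0, 0, 0]
  gripper: [0, 0, 0, 0]

```text
t: 51.8
tool_pos: [0.4114, 0.275, 0.1681]
tool_rot: [[-0.277, 0.961, 0.01], [0.961, 0.277, 0.007], [0.004, 0.011, -1.0]]
ft_force: [0.7, -0.1, -0.9]
width: 0.128
finger_force: 58.8
```

Emit:
play_rows:
  offset:
    - [0, 0, -0.3]
    - [0, 0, -0.5]
    - [0, 0, -0.5]
  yaw: [0.06, 0.119, 0.119]
  gripper: [0, 0, 0]

```text
t: 52.1
tool_pos: [0.409, 0.2741, 0.2148]
tool_rot: [[-0.094, 0.996, 0.004], [0.996, 0.094, 0.003], [0.002, 0.004, -1.0]]
ft_force: [0.6, -0.2, -1.0]
width: 0.127
finger_force: 58.8
```

Emit:
play_rows:
  offset:
    - [-0.5, -0.05, 0]
    - [-1, -0.093, 0]
    - [-1, -0.093, 0]
  yaw: [0, 0, 0]
  gripper: [0, 0, 0]

```text
t: 52.4
tool_pos: [0.4067, 0.1652, 0.2122]
tool_rot: [[-0.084, 0.996, -0.003], [0.996, 0.084, -0.004], [-0.004, -0.003, -1.0]]
ft_force: [0.7, 0.9, -0.8]
width: 0.13
finger_force: 58.7
```

Emit:
play_rows:
  offset:
    - [-0.5, -0.05, 0]
    - [-1, -0.093, 0]
    - [-1, -0.093, 0]
  yaw: [0, 0, 0]
  gripper: [0, 0, 0]

```text
t: 52.7
tool_pos: [0.4069, 0.0655, 0.2125]
tool_rot: [[-0.083, 0.997, -0.002], [0.997, 0.083, -0.003], [-0.003, -0.002, -1.0]]
ft_force: [-0.5, 0.3, -1.4]
width: 0.126
finger_force: 58.7
```

Emit:
play_rows:
  offset:
    - [-0.5, -0.05, 0]
    - [-1, -0.093, 0]
    - [-1, -0.093, 0]
  yaw: [0, 0, 0]
  gripper: [0, 0, 0]

```text
t: 53.0
tool_pos: [0.4075, -0.0348, 0.2129]
tool_rot: [[-0.082, 0.997, 0.0], [0.997, 0.082, -0.004], [-0.004, -0.0, -1.0]]
ft_force: [0.0, 0.4, -1.7]
width: 0.127
finger_force: 58.7
```

Emit:
play_rows:
  offset:
    - [-0.5, -0.05, 0]
    - [-1, -0.093, 0]
    - [-1, -0.093, 0]
    - [-1, -0.093, 0]
    - [-1, -0.093, 0]
  yaw: [0, 0, 0, 0, 0]
  gripper: [0, 0, 0, 0, 0]

```text
t: 53.5
tool_pos: [0.4081, -0.1263, 0.2122]
tool_rot: [[-0.097, 0.995, -0.002], [0.995, 0.097, 0.002], [0.002, -0.002, -1.0]]
ft_force: [0.2, -0.1, -0.9]
width: 0.127
finger_force: 58.7
```

```bash
python3 edge.py -.023 2
```

```text
scene (array([ 0.4252, -0.2764,  0.0899]), np.float64(0.2403200387925809))
90 None None; 100 None None; 120 None None; 140 None None; 160 None None; 180 245 245; r 280 165 164; r 290 166 166; r 300 167 167; r 310 183 168; r 320 None 169; 
tcp [ 0.4085 -0.1267  0.2128] az 95.6 j7 0.68 F [-0.2255  0.5735 -1.1364] w 0.131 t 53.70
 now-axes offset/0.1: [-1.5086 -0.1824  1.4475]
 yaw/90: 0.005  after-yaw-axes offset/0.1: [-1.509  -0.1708  1.4485]
```

Emit:
play_rows:
  offset:
    - [-0.4, -0.04, 0]
    - [-0.9, -0.09, 0]
    - [-0.9, -0.09, 0]
  yaw: [0.005, 0.005, 0.005]
  gripper: [0, 0, 0]

```text
t: 54.0
tool_pos: [0.4071, -0.2263, 0.2142]
tool_rot: [[-0.076, 0.997, 0.002], [0.997, 0.076, -0.008], [-0.008, 0.002, -1.0]]
ft_force: [-0.5, -0.1, -0.3]
width: 0.125
finger_force: 58.7
```

Emit:
play_rows:
  offset:
    - [-0.4, -0.04, 0]
    - [-0.6, -0.09, 0.2]
    - [-0.6, -0.09, 0.6]
    - [-0.6, -0.09, 0.6]
    - [-0.6, -0.09, 0.6]
    - [-0.6, -0.09, 0.6]
  yaw: [0, 0, 0, 0, 0, 0]
  gripper: [0, 0, 0, 0, 0, 0]

```text
t: 54.6
tool_pos: [0.4052, -0.2792, 0.1546]
tool_rot: [[-0.088, 0.996, 0.002], [0.996, 0.088, -0.001], [-0.001, 0.002, -1.0]]
ft_force: [0.6, -1.0, -0.3]
width: 0.127
finger_force: 58.7
```

```bash
python3 - <<'E'
from h import *
plan([.4049,-.2780,.068],95.1)
E
```

```text
tcp [ 0.4052 -0.2792  0.1546] az 95.0 j7 1.08 F [ 0.579  -0.9585 -0.2583] w 0.127 t 54.60
 now-axes offset/0.1: [ 0.0137 -0.0038  0.8656]
 yaw/90: -0.001  after-yaw-axes offset/0.1: [ 0.0125 -0.0019  0.8656]
```

Emit:
play_rows:
  offset:
    - [0.011, 0.004, 0.2]
    - [0.011, 0.004, 0.35]
    - [0.011, 0.004, 0.5]
    - [0.011, 0.004, 0.6]
    - [0.011, 0.004, 0.7]
    - [0.011, 0.004, 0.78]
    - [0.011, 0.004, 0.83]
    - [0.011, 0.004, 0.85]
    - [0.011, 0.004, 0.87]
    - [0.011, 0.004, 0.875]
    - [0.011, 0.004, 0.875]
  yaw: [0, 0, 0, 0, 0, 0, 0, 0, 0, 0, 0]
  gripper: [0, 0, 0, 0, 0, 0, 0, 0, 0, 0, 0]

```text
t: 55.7
tool_pos: [0.4044, -0.2783, 0.0679]
tool_rot: [[-0.086, 0.996, 0.002], [0.996, 0.086, 0.001], [0.001, 0.002, -1.0]]
ft_force: [-1.9, 3.6, 16.4]
width: 0.131
finger_force: 61.6
```

Emit:
play_rows:
  offset:
    - [0, 0, -0.01]
    - [0, 0, -0.01]
    - [0, 0, -0.01]
    - [0, 0, -0.2]
    - [0, 0, -0.6]
    - [0, 0, -1]
    - [0, 0, -1]
  yaw: [0, 0, 0, 0, 0, 0, 0]
  gripper: [0.35, 0.35, 0.35, 0.35, 0.35, 0.35, 0.35]

```text
t: 56.4
tool_pos: [0.4067, -0.2809, 0.1699]
tool_rot: [[-0.086, 0.996, 0.008], [0.996, 0.086, -0.006], [-0.007, 0.008, -1.0]]
ft_force: [0.4, -0.7, -0.5]
width: 0.35
finger_force: 0.0
```

Emit:
play_rows:
  offset:
    - [0.4, 0.15, -0.2]
    - [0.8, 0.3, -0.3]
    - [1, 0.35, -0.3]
  yaw: [0, 0, 0]
  gripper: [0.35, 0.35, 0.35]

```text
t: 56.7
tool_pos: [0.4323, -0.172, 0.1957]
tool_rot: [[-0.091, 0.996, 0.002], [0.996, 0.091, 0.002], [0.002, 0.002, -1.0]]
ft_force: [1.1, 1.2, -0.8]
width: 0.349
finger_force: 0.0
```

Emit:
play_rows:
  offset:
    - [0.5, 0.08, 0]
    - [1, 0.15, 0]
    - [1, 0.15, 0]
  yaw: [0, 0, 0]
  gripper: [0.35, 0.35, 0.35]

```text
t: 57.0
tool_pos: [0.4368, -0.066, 0.1939]
tool_rot: [[-0.1, 0.995, -0.004], [0.995, 0.1, 0.005], [0.005, -0.004, -1.0]]
ft_force: [0.6, -1.3, 0.5]
width: 0.353
finger_force: 0.0
```

Emit:
play_rows:
  offset:
    - [0.5, 0.05, 0]
    - [1, 0.1, 0]
    - [1, 0.1, 0]
  yaw: [0, 0, 0]
  gripper: [0.35, 0.35, 0.35]

```text
t: 57.3
tool_pos: [0.4377, 0.0337, 0.1941]
tool_rot: [[-0.1, 0.995, -0.003], [0.995, 0.1, 0.003], [0.004, -0.003, -1.0]]
ft_force: [0.2, -0.2, -0.5]
width: 0.352
finger_force: 0.0
```

Emit:
play_rows:
  offset:
    - [0.5, -0.05, 0]
    - [1, -0.1, 0]
    - [1, -0.1, 0]
  yaw: [0, 0, 0]
  gripper: [0.35, 0.35, 0.35]

```text
t: 57.6
tool_pos: [0.4177, 0.1317, 0.1942]
tool_rot: [[-0.099, 0.995, -0.004], [0.995, 0.099, 0.002], [0.003, -0.003, -1.0]]
ft_force: [0.4, -1.2, -0.5]
width: 0.348
finger_force: 0.0
```

Emit:
play_rows:
  offset:
    - [0.5, -0.15, 0]
    - [1, -0.35, 0.2]
    - [1, -0.35, 0.35]
    - [1, -0.35, 0.35]
    - [1, -0.35, 0.35]
  yaw: [-0.06, -0.119, -0.119, -0.119, -0.119]
  gripper: [0.35, 0.35, 0.35, 0.35, 0.35]

```text
t: 58.1
tool_pos: [0.3769, 0.2195, 0.1605]
tool_rot: [[-0.268, 0.964, -0.0], [0.964, 0.268, -0.002], [-0.002, -0.001, -1.0]]
ft_force: [0.5, -1.1, -0.3]
width: 0.351
finger_force: 0.0
```

```bash
python3 - <<'E'
from h import *
plan([.3642,.2604,.0635],105.84)
E
```

```text
tcp [0.3769 0.2195 0.1605] az 105.5 j7 0.10 F [ 0.4907 -1.0842 -0.2938] w 0.351 t 58.10
 now-axes offset/0.1: [ 0.4299 -0.0128  0.9693]
 yaw/90: -0.004  after-yaw-axes offset/0.1: [ 0.4284 -0.0109  0.97  ]
```

Emit:
play_rows:
  offset:
    - [0.2, -0.01, 0]
    - [0.415, -0.011, 0.1]
    - [0.415, -0.011, 0.3]
    - [0.415, -0.011, 0.5]
    - [0.415, -0.011, 0.7]
    - [0.415, -0.011, 0.85]
    - [0.415, -0.011, 0.965]
    - [0.415, -0.011, 0.965]
    - [0.415, -0.011, 0.965]
  yaw: [-0.004, -0.004, -0.004, -0.004, -0.004, -0.004, -0.004, -0.004, -0.004]
  gripper: [0.35, 0.35, 0.35, 0.35, 0.35, 0.35, 0.35, 0.35, 0.35]

```text
t: 59.0
tool_pos: [0.3656, 0.2597, 0.0648]
tool_rot: [[-0.273, 0.962, 0.002], [0.962, 0.273, 0.0], [-0.0, 0.002, -1.0]]
ft_force: [-0.0, -0.4, -0.1]
width: 0.351
finger_force: 0.0
```

Emit:
play_rows:
  offset:
    - [0, 0, 0]
    - [0, 0, 0]
    - [0, 0, 0]
    - [0, 0, 0]
    - [0, 0, 0]
  yaw: [0, 0, 0, 0, 0]
  gripper: [0, 0, 0, 0, 0]

```text
t: 59.5
tool_pos: [0.3647, 0.2606, 0.0651]
tool_rot: [[-0.275, 0.961, 0.002], [0.961, 0.275, 0.001], [0.0, 0.002, -1.0]]
ft_force: [-0.4, -1.4, 6.3]
width: 0.132
finger_force: 58.7
```

Emit:
play_rows:
  offset:
    - [0, 0, -0.2]
    - [0, 0, -0.5]
    - [0, 0, -1]
    - [0, 0, -1]
  yaw: [0, 0, 0, 0]
  gripper: [0, 0, 0, 0]

```text
t: 59.9
tool_pos: [0.3675, 0.2626, 0.1692]
tool_rot: [[-0.276, 0.961, 0.01], [0.961, 0.276, 0.007], [0.004, 0.011, -1.0]]
ft_force: [1.1, 0.5, -0.9]
width: 0.13
finger_force: 58.8
```

Emit:
play_rows:
  offset:
    - [0, 0, -0.3]
    - [0, 0, -0.5]
    - [0, 0, -0.5]
  yaw: [0.06, 0.119, 0.119]
  gripper: [0, 0, 0]

```text
t: 60.2
tool_pos: [0.3652, 0.2616, 0.2159]
tool_rot: [[-0.093, 0.996, 0.004], [0.996, 0.093, 0.003], [0.003, 0.004, -1.0]]
ft_force: [0.3, -0.4, -1.3]
width: 0.127
finger_force: 58.8
```

Emit:
play_rows:
  offset:
    - [-0.5, 0.2, 0]
    - [-1, 0.4, 0]
    - [-1, 0.4, 0]
  yaw: [0, 0, 0]
  gripper: [0, 0, 0]

```text
t: 60.5
tool_pos: [0.4149, 0.1585, 0.2138]
tool_rot: [[-0.084, 0.997, 0.002], [0.996, 0.084, -0.004], [-0.004, 0.001, -1.0]]
ft_force: [0.1, 0.6, -0.5]
width: 0.126
finger_force: 58.7
```

Emit:
play_rows:
  offset:
    - [-0.5, 0.1, 0]
    - [-1, 0.2, 0]
    - [-1, 0.2, 0]
  yaw: [0, 0, 0]
  gripper: [0, 0, 0]

```text
t: 60.8
tool_pos: [0.4431, 0.0593, 0.2139]
tool_rot: [[-0.08, 0.997, 0.002], [0.997, 0.08, -0.004], [-0.005, 0.001, -1.0]]
ft_force: [-1.2, -0.3, -0.6]
width: 0.13
finger_force: 58.7
```

Emit:
play_rows:
  offset:
    - [-0.5, 0, 0]
    - [-1, 0, 0]
    - [-1, 0, 0]
  yaw: [0, 0, 0]
  gripper: [0, 0, 0]

```text
t: 61.1
tool_pos: [0.4508, -0.0404, 0.214]
tool_rot: [[-0.08, 0.997, 0.001], [0.997, 0.08, -0.005], [-0.005, 0.001, -1.0]]
ft_force: [0.8, 1.1, -1.2]
width: 0.124
finger_force: 58.7
```

Emit:
play_rows:
  offset:
    - [-0.5, -0.1, 0]
    - [-1, -0.2, 0]
    - [-1, -0.2, 0]
    - [-1, -0.2, 0]
    - [-1, -0.2, 0]
  yaw: [0, 0, 0, 0, 0]
  gripper: [0, 0, 0, 0, 0]

```text
t: 61.6
tool_pos: [0.4405, -0.1319, 0.2132]
tool_rot: [[-0.094, 0.996, -0.002], [0.996, 0.094, 0.002], [0.002, -0.002, -1.0]]
ft_force: [-0.3, 1.0, -0.2]
width: 0.127
finger_force: 58.8
```

```bash
python3 edge.py -.069 3
```

```text
scene (array([ 0.4264, -0.2761,  0.0948]), np.float64(0.374966470774708))
90 None None; 100 None None; 120 None None; 140 249 248; 160 238 238; 180 238 238; r 280 135 134; r 290 137 136; r 300 137 137; r 310 139 139; r 320 None 140; 
tcp [ 0.4409 -0.1321  0.2138] az 95.5 j7 0.73 F [-0.3103  0.5904 -0.4267] w 0.128 t 61.80
 now-axes offset/0.1: [-1.4214 -0.9577  1.4574]
 yaw/90: 0.004  after-yaw-axes offset/0.1: [-1.4267 -0.9493  1.4578]
```

Emit:
play_rows:
  offset:
    - [-0.4, -0.25, 0]
    - [-0.8, -0.5, 0]
    - [-0.8, -0.5, 0]
  yaw: [0.004, 0.004, 0.004]
  gripper: [0, 0, 0]

```text
t: 62.1
tool_pos: [0.3949, -0.2241, 0.2151]
tool_rot: [[-0.075, 0.997, 0.0], [0.997, 0.075, -0.005], [-0.005, -0.0, -1.0]]
ft_force: [0.2, 0.6, -0.8]
width: 0.129
finger_force: 58.8
```

Emit:
play_rows:
  offset:
    - [-0.4, -0.25, 0]
    - [-0.62, -0.455, 0.2]
    - [-0.62, -0.455, 0.6]
    - [-0.62, -0.455, 0.6]
    - [-0.62, -0.455, 0.6]
    - [-0.62, -0.455, 0.6]
  yaw: [0, 0, 0, 0, 0, 0]
  gripper: [0, 0, 0, 0, 0, 0]

```text
t: 62.7
tool_pos: [0.3599, -0.2835, 0.1554]
tool_rot: [[-0.088, 0.996, 0.002], [0.996, 0.088, -0.001], [-0.001, 0.002, -1.0]]
ft_force: [-0.1, -0.3, -0.9]
width: 0.128
finger_force: 58.8
```

```bash
python3 - <<'E'
from h import *
plan([.3591,-.2825,.068],95.1)
E
```

```text
tcp [ 0.3599 -0.2835  0.1554] az 95.1 j7 1.18 F [-0.0724 -0.2883 -0.9479] w 0.128 t 62.70
 now-axes offset/0.1: [ 0.0119 -0.0085  0.8737]
 yaw/90: -0.000  after-yaw-axes offset/0.1: [ 0.0108 -0.0067  0.8737]
```

Emit:
play_rows:
  offset:
    - [0.011, 0, 0.2]
    - [0.011, 0, 0.35]
    - [0.011, 0, 0.5]
    - [0.011, 0, 0.6]
    - [0.011, 0, 0.7]
    - [0.011, 0, 0.78]
    - [0.011, 0, 0.83]
    - [0.011, 0, 0.85]
    - [0.011, 0, 0.87]
    - [0.011, 0, 0.875]
    - [0.011, 0, 0.875]
  yaw: [0, 0, 0, 0, 0, 0, 0, 0, 0, 0, 0]
  gripper: [0, 0, 0, 0, 0, 0, 0, 0, 0, 0, 0]

```text
t: 63.8
tool_pos: [0.3584, -0.2827, 0.0691]
tool_rot: [[-0.086, 0.996, 0.003], [0.996, 0.086, 0.001], [0.001, 0.003, -1.0]]
ft_force: [-2.5, 4.0, 22.3]
width: 0.134
finger_force: 62.4
```

Emit:
play_rows:
  offset:
    - [0, 0, -0.01]
    - [0, 0, -0.01]
    - [0, 0, -0.01]
    - [0, 0, -0.2]
    - [0, 0, -0.6]
    - [0, 0, -1]
    - [0, 0, -1]
  yaw: [0, 0, 0, 0, 0, 0, 0]
  gripper: [0.35, 0.35, 0.35, 0.35, 0.35, 0.35, 0.35]

```text
t: 64.5
tool_pos: [0.3603, -0.2852, 0.1705]
tool_rot: [[-0.086, 0.996, 0.007], [0.996, 0.086, -0.006], [-0.007, 0.007, -1.0]]
ft_force: [0.1, -0.3, 0.2]
width: 0.346
finger_force: 0.0
```

Emit:
play_rows:
  offset:
    - [0.4, 0.2, -0.5]
    - [0.8, 0.4, -0.8]
    - [1, 0.5, -0.8]
    - [1, 0.5, -0.8]
  yaw: [0, 0, 0, 0]
  gripper: [0.35, 0.35, 0.35, 0.35]

```text
t: 64.9
tool_pos: [0.4028, -0.173, 0.247]
tool_rot: [[-0.098, 0.995, 0.003], [0.995, 0.098, 0.003], [0.003, 0.003, -1.0]]
ft_force: [0.4, -0.0, -0.2]
width: 0.35
finger_force: 0.0
```

Emit:
play_rows:
  offset:
    - [0.4, 0, 0]
    - [0.8, 0, 0]
    - [1, 0, 0]
    - [1, 0, 0]
    - [1, 0, 0]
    - [1, 0, 0]
    - [1, 0, 0]
  yaw: [0, 0, 0, 0, 0, 0, 0]
  gripper: [0.35, 0.35, 0.35, 0.35, 0.35, 0.35, 0.35]

```text
t: 65.6
tool_pos: [0.3908, -0.0805, 0.2466]
tool_rot: [[-0.083, 0.997, -0.0], [0.997, 0.083, -0.001], [-0.001, -0.0, -1.0]]
ft_force: [0.6, 0.3, -0.7]
width: 0.35
finger_force: 0.0
```

```bash
python3 - <<'E'
from h import *
p=get_image('scene'); b=get_image('side')
v=np.vstack([cv2.resize(p['color'][100:360,170:410],(480,520))]); u=cv2.resize(b['color'][170:300,190:330],(320,297))
o=np.zeros((520,800,3),np.uint8); o[:,:480]=v; o[:297,480:]=u
cv2.imwrite('pics/fin.png',o[:,:,::-1])
L=silhouettes(p,'lid_tab'); print(fit(lambda q:lid([.533,.0192,.1285,q[0]]),[(p,L[0]['pixels'])],[[.1],[0]],step=(.1,)))
plan([.4,0,.2])
E
```

```text
(array([-0.0238]), np.float64(0.39461263020833337))
tcp [ 0.3908 -0.0799  0.2466] az 94.8 j7 0.53 F [-0.8102 -0.4223  0.3835] w 0.349 t 65.75
 now-axes offset/0.1: [0.7883 0.1587 0.4656]
```

View pics/fin.png

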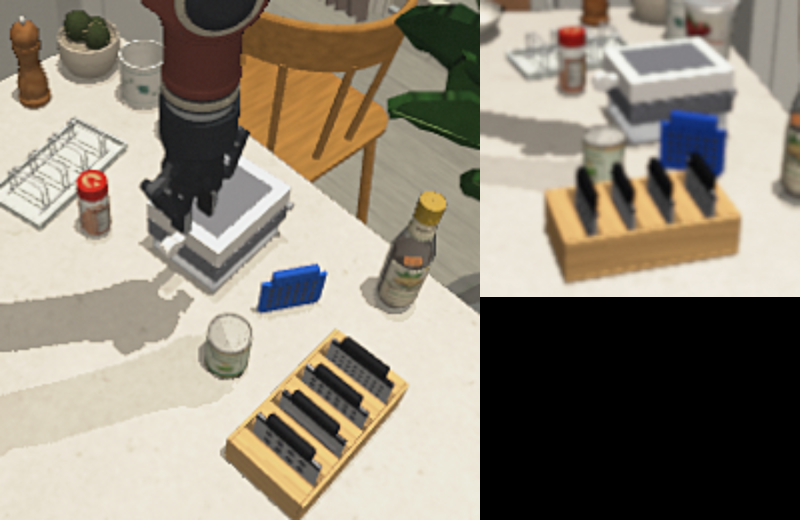

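All four plates stand in the holder slots, and the lid is level on the collar. The drainer is empty and the gripper is clear, so I am handing it in.

```bash
python3 -c "
from workcell import *
print(finish_job())"
```

```text
the job is handed in; nothing more can be done
None
```

I handed the job in at about 66 s of 210 s: the grid is turned half round and seated flush, the lid was brought down slowly and is shut, and all four plates stand fully down in the holder, one to a slot; the hand-in returned no verdict.

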